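Clamp sample tubes on a shaker carrier and load the shaker

TASK

With the carrier still out on the bench, lay each loose sample tube on its side in a saddle of the carrier and put a U-bolt over it, both legs through the two holes beside the tube and pushed down until the bend sits on the tube. Then slide the loaded carrier along the bench fully home into the shaker's slotted bay, and only then press the start key all the way down.

Things in the scene. Friction and masses are not known exactly. Their poses are not given: they have to be found in the camera images.
- tube_1: 50 ml screw-cap tube lying on its side on the bench, free to roll; may be absent. 114 mm long, about 30 g. Origin at the closed tapered tip, own z along the tube to the cap; body 28 mm diameter up to 98 mm from the tip, then the cap, 34 mm diameter. Lying on the bench its axis is about 15 mm high.
- tube_1_mid (a point): point on the axis of tube_1, 55 mm from the tip: middle of the plain body, the place to grip it, and the point that belongs over the middle of a saddle (the cap end is 59 mm from here, the tip 55 mm)
- tube_2: 50 ml screw-cap tube lying on its side on the bench, free to roll; may be absent. 114 mm long, about 30 g. Origin at the closed tapered tip, own z along the tube to the cap; body 28 mm diameter up to 98 mm from the tip, then the cap, 34 mm diameter. Lying on the bench its axis is about 15 mm high.
- tube_2_mid (a point): point on the axis of tube_2, 55 mm from the tip: middle of the plain body, the place to grip it, and the point that belongs over the middle of a saddle (the cap end is 59 mm from here, the tip 55 mm)
- tube_3: 50 ml screw-cap tube lying on its side on the bench, free to roll; may be absent. 114 mm long, about 30 g. Origin at the closed tapered tip, own z along the tube to the cap; body 28 mm diameter up to 98 mm from the tip, then the cap, 34 mm diameter. Lying on the bench its axis is about 15 mm high.
- tube_3_mid (a point): point on the axis of tube_3, 55 mm from the tip: middle of the plain body, the place to grip it, and the point that belongs over the middle of a saddle (the cap end is 59 mm from here, the tip 55 mm)
- ubolt_1: U-bolt of 8 mm steel bar, 100 g, legs down. Origin at the centre of its round bend (inside radius 17 mm); z up, y from leg to leg (centres y = -21 and +21 mm); legs end 35 mm below the origin, rounded. Black grip block on the bend, 14 mm thick (x), 34 mm wide (y), 23 to 51 mm above the origin: grip it along x about 42 mm up, fingertips no lower than 18 mm above the origin (tube below)
- ubolt_2: U-bolt of 8 mm steel bar, 100 g, legs down. Origin at the centre of its round bend (inside radius 17 mm); z up, y from leg to leg (centres y = -21 and +21 mm); legs end 35 mm below the origin, rounded. Black grip block on the bend, 14 mm thick (x), 34 mm wide (y), 23 to 51 mm above the origin: grip it along x about 42 mm up, fingertips no lower than 18 mm above the origin (tube below)
- ubolt_3: U-bolt of 8 mm steel bar, 100 g, legs down. Origin at the centre of its round bend (inside radius 17 mm); z up, y from leg to leg (centres y = -21 and +21 mm); legs end 35 mm below the origin, rounded. Black grip block on the bend, 14 mm thick (x), 34 mm wide (y), 23 to 51 mm above the origin: grip it along x about 42 mm up, fingertips no lower than 18 mm above the origin (tube below)
- stand: fixed grey storage block 166 (x) x 70 (y) x 30 mm, origin at the centre of its underside, three pairs of holes 62 mm apart along x. Holds the three U-bolts at first, legs 25 mm deep (origins 40 mm above the bench): lift them at least 30 mm straight up. The U-bolts are alike; any may go over any tube; with two tubes one is left over
- carrier: loose tray, 0.5 to 0.9 kg: plate 140 (x) x 216 (y) x 8 mm, origin at the centre of its underside, leading edge x = +70 mm. A drilled bar (30 mm in x, top 30 mm high) crosses it along y at x = 0. Three saddles 68 mm apart along y hold tubes lying along x: each has ribs 8 mm thick at x = -28 and +28 mm, 35 mm high, with flared cheeks up to 59 mm (30 mm apart at the foot, 40 at the top)
- carrier_handle (a point): grip point in the black handle at the front of the carrier (carrier x = -112, y = 0, 48 mm high; U-bolts on the carrier stand 97 mm high). The handle is an upright bar 12 mm thick (x), 70 mm long (y), from 8 to 64 mm high: pinch it with the fingers closing along the carrier's x
- saddle_1 (a point): middle of saddle 1 (carrier x = 0, y = -68, z = 49 mm): the axis of a tube lying in it passes here and tube_N_mid belongs here, either way round. 21 mm from it in carrier +y and -y are the vertical 12 mm holes through the bar, 22 mm deep. A U-bolt fully down rests on the tube, its origin about 3 mm below this point, its y along the carrier's y
- saddle_2 (a point): middle of saddle 2 (carrier x = 0, y = 0, z = 49 mm): the axis of a tube lying in it passes here and tube_N_mid belongs here, either way round. 21 mm from it in carrier +y and -y are the vertical 12 mm holes through the bar, 22 mm deep. A U-bolt fully down rests on the tube, its origin about 3 mm below this point, its y along the carrier's y
- saddle_3 (a point): middle of saddle 3 (carrier x = 0, y = 68, z = 49 mm): the axis of a tube lying in it passes here and tube_N_mid belongs here, either way round. 21 mm from it in carrier +y and -y are the vertical 12 mm holes through the bar, 22 mm deep. A U-bolt fully down rests on the tube, its origin about 3 mm below this point, its y along the carrier's y
- bay: fixed white slotted bay of a shaker, no roof, open toward its own -x. Origin on the bench: when the carrier is fully home its origin and axes coincide with these, its leading edge against the back housing (face at x = +70 mm, 50 mm high, 246 mm wide). Slide it in along +x. At first the carrier stands about 200 mm short of home, a little skewed
- bay_mouth (a point): middle of the bay's mouth (bay x = -70 mm, 4 mm high). From here side rails run to the back, 18 mm high, inner faces at bay y = -111 and +111 mm (3 mm play each side), with lips reaching 7 mm inward over the plate's edges, 11 mm above the bench; flared guides (20 degrees) reach from the mouth out to bay x = -100 mm
- start_key_top (a point): centre of the top of the white round start key (28 mm diameter) on the grey pod beside the bay, about 48 mm above the bench; press straight down, fully down at 5 N
- start_key (a joint): travel of the start key, m: 0 up, 0.006 fully pressed; springs back

How it is judged:
By the outcome, as a careful person would: the job done as asked, in the order asked, and still so for the second after the job is handed in, with the robot touching nothing.
Of tube_1, tube_2, tube_3 only 2 to 3 are there at a start; the rules pass over those that are not, and their reading is None.
At some moment in a run one of carrier may be knocked a few centimetres aside while the robot is not near it.
It also fails if it takes over 210 s, if anything falls off the work surface, if the arm or the gripper's body presses on something with over 40 N, if the wrist force passes 120 N, or if a joint passes its speed limit or range.

ROBOT

A 7-joint arm with a two-finger parallel gripper is mounted at the origin on the work surface; the furniture and walls round the work are solid. World frame = base frame: x ahead of the robot, y to its left, z up, the work surface at z = 0. Lengths are in m, angles in rad, forces in N, time in s.
With the tool pointing down it reaches from about 0.4 to 0.85 m from the base axis. Payload 6.9 kg.
Tool frame: the origin (TCP) lies midway between the tips of the shut fingers; the grasp point (between the pads) lies 19 mm behind it; z points along the fingers, y is the line along which they close (so a half turn about z gives the same grasp; the last joint's range is limited). The gripper opens to 85 mm and grips with 20 to 120 N. Pads are 22 mm wide; open, the fingers measure 114 mm over their backs; the gripper's body (76 mm by 85 mm) begins 54 mm behind the grasp point. The pads swing forward as they close: fully open they stand 13 mm farther back than shut.
Start: joints at [0.105, 0.507, -0.238, 1.5, 0.126, 1.149, -0.155], TCP at [0.625, -0, 0.197] pointing down, gripper open.
Joint ranges: [-3.08, 3.08], [-0.24, 2.05], [-1.43, 1.35], [0, 2.5], [-1.52, 4.66], [0.17, 1.96], [-2.89, 2.89]. Speed limits (rad/s): [2.39, 2.39, 3.14, 3.14, 3.14, 3.14, 3.14].

INTERFACE

Orientations are given as a rotation vector (axis times angle).
In Python, from station import readout, snapshot, camera_params, env, nets gives the robot as it stands. The module is installed in compiled form; this text tells all that it offers.
- The arm moves only by the tool send_rows, never from a script. Its argument "motion" is a list of rows, each a list of 3 entries, a list of its own where there are three numbers: the shift along the tool's x, y, z normalised to -1 to 1, where 1 is 20 cm, then the turn, a rotation vector about the tool's x, y, z normalised to -1 to 1, where 1 is 1.5 rad, then the opening, from 0 (shut) to 1 (fully open). A call has 1 to 10 rows; each row is the pose to reach, as a shift and turn from the pose commanded when the call began, along the tool's axes at that moment; what a row does not reach only later rows make up. A row lasts 1/8 s, in which the tool goes at most 62.5 mm and 10.7 degrees, less where a joint would pass 70% of its speed; a pose out of reach is approached as far as the arm can. A call with a number of a shift or a turn outside -1 to 1 is refused whole. A call with a gripper value outside its range is refused whole. The fingers move at their own pace and stop on an object; "grip_force" is the grip in N (left out, the last holds). Time passes only in rows, so rows that repeat a pose let the fingers close. It gives the time, the measured TCP pose, the force, the opening and the grip force at its end, in the units of the state.
- readout.get_obs(): the state, without advancing time (a new reading comes with each control period).
- snapshot(name): name is "scene" or "side" or "wrist"; returns (picture, depth): 400x640x3 uint8, red, green, blue; 400x640 float32, m along the optical axis (not along the pixel's ray), 0 where there is no reading.
- camera_params(name): a dict with "mtx" (3x3 intrinsics, pixels), "k1" (the pictures are not rectified: a ray, as slopes to the right and down, at radius r is drawn at 1 + k1 r^2 times it, then the intrinsics apply), "eye" and "rotation" of the camera in the world; the wrist camera has in their place "tool_from_camera" (4x4, takes a point from camera to tool coordinates, whose origin is the TCP and whose axes are the flange's). Camera axes: x right, y down, z forward; pixel columns grow to the right and rows downward; lengths in m; the calibration is good to about 2 mm. A picture is of the moment at which its call begins: read the wrist's pose just before it. camera_params takes no time and is no camera call.
- env.hand_in(): hands the job in; it is judged then, once.
Trained networks look in the newest picture that a camera, given by its name, has taken for a name from the list of things; names that differ only in an ending like _2 or _b are one class to them, and where a whole thing is asked for, a point or a joint stands for the part that bears it (a point fixed in the world has none). Each returns a list of dicts, best first, with "conf" (0 to 1); they miss things now and then, are a little off and sometimes report something else, mostly with a low value. They report only what shows in the picture. A call takes as long as a camera call.
- nets.outline_of(camera, name): "region" (400x640 bool, what is visible of it) and "bbox" ([left, top, width, height] in pixels, round what is visible of it).
The state is a dict: "clock": time; "qpos": joint angles; "dq": joint speeds; "effort": joint torques, N m; "position": TCP position; "tcp_rot": TCP orientation; "force": force on the tool from outside, world axes, zero at the start; "ft_torque": the same for the moment, N m; "finger_gap": finger opening in m; "grip_force": force on a finger pad.
Only numpy, scipy, OpenCV 4.12 (cv2) and the standard library are available. Lean on these libraries where they do the work, as an engineer would, in place of code of your own. Each camera call takes 0.05 s, during which the arm holds its last target. There are 200 camera calls.

## Working session

There is one attempt and no reset: what is moved stays moved. The work goes in short steps, Python scripts to look and compute and a tool call to move; the robot and the scene stay as the last step left them, time stands still between calls to the robot, and variables do not carry over. Pictures are saved under pics/ and viewed, at most 14 in all, crops included, and the job is handed in when it is done.

Besides the shell and the picture viewer there is one more tool, called after "Call:" by a JSON object that holds its "fn" and its "kwargs", one argument or row to a line. send_rows: Moves the arm, as the interface text tells. Scaled input: -1 to 1 covers 20 cm each way for a shift and 1.5 rad each way for a turn. Its arguments: {"type":"object","properties":{"motion":{"type":"array","items":{"type":"array"}},"grip_force":{"type":"number"}},"required":["motion"]}

```bash
mkdir -p pics; ls; cat > h.py <<'E'
import numpy as np, cv2
from scipy.spatial.transform import Rotation as R
from station import readout, snapshot, camera_params, env, nets
def campose(name, obs=None):
    p=camera_params(name)
    if name=="wrist":
        o=obs or readout.get_obs()
        T=np.eye(4); T[:3,:3]=R.from_rotvec(o["tcp_rot"]).as_matrix(); T[:3,3]=o["position"]
        T=T@np.array(p["tool_from_camera"]); return p,T[:3,:3],T[:3,3]
    return p,np.array(p["rotation"]),np.array(p["eye"])
def cloud(name):
    p,Rm,e=campose(name)
    im,d=snapshot(name)
    K=np.array(p["mtx"]); k=p["k1"]
    v,u=np.mgrid[0:400,0:640].astype(np.float64)
    xy=cv2.undistortPoints(np.stack([u,v],-1).reshape(-1,1,2),K,np.array([k,0,0,0,0.])).reshape(400,640,2)
    P=np.concatenate([xy*d[...,None],d[...,None]],-1)@Rm.T+e
    P[d<=0]=np.nan
    return im,P
def save(im,n): cv2.imwrite("pics/"+n,im[...,::-1])
def tool(p_world, rot_world=None):
    "normalised shift in the tool axes from the current measured pose"
    o=readout.get_obs(); M=R.from_rotvec(o["tcp_rot"]).as_matrix()
    return np.round(M.T@(np.array(p_world)-o["position"])/0.2,4)
E
python3 - <<'E'
from h import *
o=readout.get_obs(); print({k:np.round(v,3) for k,v in o.items()})
for c in("scene","side"):
    im,P=cloud(c); save(im,c+"0.png"); np.save(c+"0.npy",P); p=camera_params(c); print(c,np.round(p["eye"],3),np.round(p["mtx"],1).tolist(),p["k1"])
print(camera_params("wrist"))
E
```

```text
pics
{'clock': np.float64(0.0), 'qpos': array([ 0.106,  0.508, -0.238,  1.501,  0.126,  1.149, -0.155]), 'dq': array([ 0.   , -0.002,  0.   , -0.001, -0.002, -0.001,  0.001]), 'effort': array([ 1.0000e-03, -6.2059e+01, -2.1870e+00, -2.4966e+01,  1.2000e-02,
        1.2000e-02,  0.0000e+00]), 'position': array([ 0.624, -0.   ,  0.196]), 'tcp_rot': array([-2.220e+00, -2.221e+00,  2.000e-03]), 'force': array([ 0.71 , -0.346,  0.204]), 'ft_torque': array([ 0.038, -0.031, -0.013]), 'grip_force': np.float64(0.0), 'finger_gap': np.float64(0.086)}Traceback (most recent call last):
  File "<stdin>", line 4, in <module>
  File "h.py", line 17, in cloud
    P=np.concatenate([xy*d[...,None],d[...,None]],-1)@Rm.T+e
      ~~~~~~~~~~~~~~~~~~~~~~~~~~~~~~~~~~~~~~~~~~~~~~~~~~~~^~
ValueError: operands could not be broadcast together with shapes (400,640) (3,)
```

```bash
sed -i 's/return p,np.array(p\["rotation"\]),np.array(p\["eye"\])/return p,R.from_rotvec(p["rotation"]).as_matrix(),np.array(p["eye"])/' h.py
python3 - <<'E'
from h import *
for c in("scene","side"):
    im,P=cloud(c); save(im,c+"0.png"); np.save(c+"0.npy",P); p=camera_params(c); print(c,np.round(p["eye"],3),np.round(p["rotation"],2),np.round(p["mtx"],1).tolist(),p["k1"])
    z=P[...,2]; print(np.nanmedian(z))
print(camera_params("wrist"))
E
```

```text
scene [-0.046 -0.906  0.827] [-2.14  0.66 -0.32] [[517.1, 0.0, 322.1], [0.0, 517.1, 194.8], [0.0, 0.0, 1.0]] -0.02818322786577949
0.02784545798845922
side [ 0.13  -0.865  0.454] [-1.94  0.46 -0.27] [[422.1, 0.0, 327.5], [0.0, 422.1, 200.4], [0.0, 0.0, 1.0]] -0.0926046311065586
0.052526336321223444
{'mtx': array([[351.33443317,   0.        , 327.18240819],
       [  0.        , 351.33443317, 200.66995459],
       [  0.        ,   0.        ,   1.        ]]), 'k1': -0.01733759829541469, 'tool_from_camera': array([[-1.25632135e-04, -9.58282332e-01, -2.85823296e-01,
         7.18051973e-02],
       [ 9.99998599e-01,  3.56743021e-04, -1.63559968e-03,
         6.06259127e-04],
       [ 1.66933175e-03, -2.85823101e-01,  9.58280944e-01,
        -1.75554996e-01],
       [ 0.00000000e+00,  0.00000000e+00,  0.00000000e+00,
         1.00000000e+00]])}
```

View pics/scene0.png

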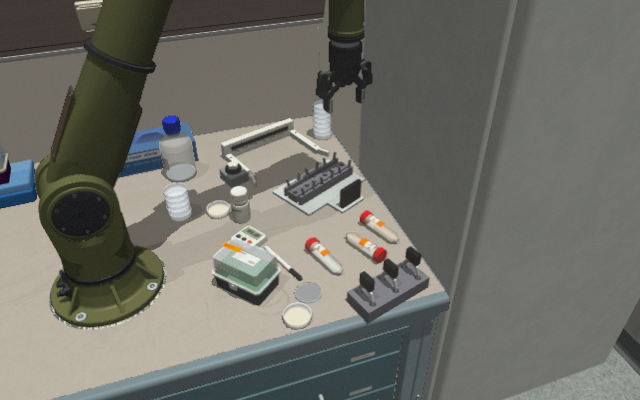

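View pics/side0.png

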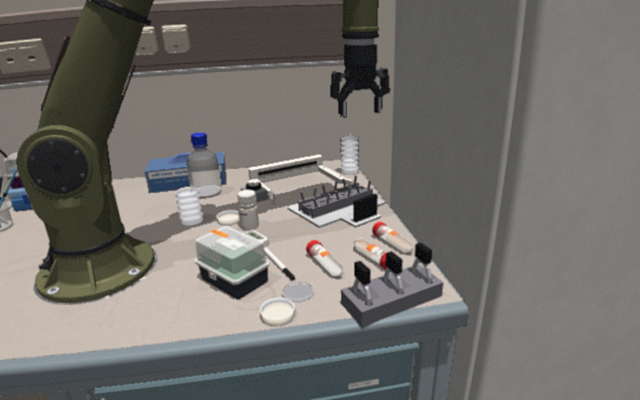

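```bash
cat >> h.py <<'E'
def pca(Q):
    c=np.median(Q[:,:2],0); u,s,vt=np.linalg.svd(Q[:,:2]-c,full_matrices=False); return c,vt[0],s/np.sqrt(len(Q))
E
python3 - <<'E'
from h import *
im,P=cloud("scene")
for n in["tube_1","ubolt_1","stand","carrier","carrier_handle","bay","start_key"]:
    for r in nets.outline_of("scene",n):
        Q=P[r["region"]]; Q=Q[np.isfinite(Q[:,2])]
        if r["conf"]<.3 or len(Q)<10: continue
        c,a,s=pca(Q)
        print(n,round(r["conf"],2),r["bbox"],"c",np.round(c,3),"ax",np.round(a,2),np.round(s,3),"lo/hi",np.round(np.percentile(Q,[2,98],axis=0),3).tolist())
E
```

```text
tube_1 0.95 [362.3, 207.9, 36.4, 35.1] c [ 0.589 -0.2  ] ax [ 0.14 -0.99] [0.033 0.007] lo/hi [[0.575, -0.255, 0.01], [0.606, -0.148, 0.034]]
tube_1 0.9 [346.8, 229.9, 41.3, 36.0] c [ 0.522 -0.24 ] ax [ 0.15 -0.99] [0.033 0.01 ] lo/hi [[0.509, -0.283, 0.002], [0.555, -0.179, 0.036]]
tube_1 0.66 [305.7, 237.9, 37.5, 35.1] c [ 0.424 -0.211] ax [ 0.09 -1.  ] [0.032 0.008] lo/hi [[0.412, -0.263, 0.0], [0.443, -0.158, 0.034]]
ubolt_1 0.87 [359.6, 270.8, 15.6, 36.6] c [ 0.419 -0.372] ax [ 0.01 -1.  ] [0.014 0.004] lo/hi [[0.414, -0.389, 0.032], [0.428, -0.344, 0.093]]
ubolt_1 0.76 [380.4, 260.5, 19.6, 32.3] c [ 0.481 -0.369] ax [ 0.01 -1.  ] [0.013 0.005] lo/hi [[0.476, -0.387, 0.029], [0.499, -0.342, 0.093]]
ubolt_1 0.65 [407.1, 244.2, 14.4, 36.1] c [ 0.542 -0.366] ax [-0.27 -0.96] [0.014 0.006] lo/hi [[0.538, -0.384, 0.035], [0.55, -0.342, 0.094]]
stand 0.78 [348.0, 261.3, 80.1, 61.7] c [ 0.469 -0.38 ] ax [-1.    0.03] [0.051 0.021] lo/hi [[0.401, -0.4, 0.002], [0.561, -0.333, 0.034]]
carrier 0.9 [275.8, 152.4, 86.0, 62.2] c [0.572 0.008] ax [-1.   -0.09] [0.059 0.051] lo/hi [[0.473, -0.083, 0.004], [0.679, 0.111, 0.063]]
carrier_handle 0.96 [274.9, 152.6, 90.6, 59.1] c [0.572 0.008] ax [-1.   -0.09] [0.06  0.051] lo/hi [[0.472, -0.083, 0.002], [0.682, 0.106, 0.063]]
bay 0.96 [219.2, 118.2, 108.6, 65.8] c [0.493 0.306] ax [-0.94 -0.35] [0.102 0.067] lo/hi [[0.377, 0.163, 0.003], [0.672, 0.328, 0.053]]
bay 0.58 [305.4, 234.5, 37.5, 41.1] c [ 0.424 -0.21 ] ax [ 0.08 -1.  ] [0.033 0.007] lo/hi [[0.412, -0.263, 0.011], [0.44, -0.157, 0.035]]
start_key 0.69 [346.0, 261.3, 83.5, 61.8] c [ 0.47 -0.38] ax [-1.    0.03] [0.051 0.021] lo/hi [[0.401, -0.4, 0.003], [0.561, -0.333, 0.034]]
start_key 0.42 [227.9, 162.5, 11.4, 4.7] c [0.403 0.196] ax [-0.32 -0.95] [0.008 0.006] lo/hi [[0.392, 0.186, 0.046], [0.414, 0.212, 0.055]]
```

Call:
{"fn": "send_rows", "kwargs": {
  "motion": [
    [[-0.5,-0.62,-0.76],[0,0,0],1],
    [[-0.5,-0.62,-0.76],[0,0,0],1],
    [[-0.5,-0.62,-0.76],[0,0,0],1],
    [[-0.5,-0.62,-0.76],[0,0,0],1],
    [[-0.5,-0.62,-0.76],[0,0,0],1],
    [[-0.5,-0.62,-0.76],[0,0,0],1],
    [[-0.5,-0.62,-0.76],[0,0,0],1]
  ]
}}

```text
clock: 1.42
position: [0.5012, -0.099, 0.3479]
tcp_rot: [-2.218, -2.222, 0.001]
force: [0.7, -0.2, 0.5]
finger_gap: 0.0855
grip_force: 0.0
```

```bash
python3 - <<'E'
from h import *
o=readout.get_obs(); print(o["position"],o["tcp_rot"],o["finger_gap"])
im,P=cloud("wrist"); save(im,"w1.png"); np.save("w1.npy",P)
for n in["tube_1","ubolt_1","stand","carrier"]:
    for r in nets.outline_of("wrist",n):
        Q=P[r["region"]]; Q=Q[np.isfinite(Q[:,2])]
        if r["conf"]<.3 or len(Q)<10: continue
        c,a,s=pca(Q)
        print(n,round(r["conf"],2),np.round(r["bbox"]),"c",np.round(c,4),"ax",np.round(a,3),np.round(s,3),"lo/hi",np.round(np.percentile(Q,[2,98],axis=0),3).tolist())
E
```

```text
[ 0.50119648 -0.09903103  0.34791273] [-2.21810912e+00 -2.22169277e+00  1.37347442e-03] 0.08550489987834553
tube_1 0.73 [330. 194.  28.  72.] c [ 0.525  -0.2256] ax [ 0.143 -0.99 ] [0.032 0.008] lo/hi [[0.509, -0.278, 0.017], [0.544, -0.173, 0.033]]
tube_1 0.56 [374. 176.  24.  76.] c [ 0.5921 -0.1879] ax [ 0.129 -0.992] [0.033 0.009] lo/hi [[0.574, -0.25, -0.001], [0.612, -0.143, 0.032]]
ubolt_1 0.93 [309. 299.  14.  48.] c [ 0.4832 -0.3489] ax [ 0.06  -0.998] [0.012 0.004] lo/hi [[0.477, -0.377, 0.032], [0.49, -0.339, 0.091]]
ubolt_1 0.81 [267. 300.  17.  47.] c [ 0.4221 -0.3524] ax [-0.173 -0.985] [0.042 0.005] lo/hi [[0.413, -0.382, 0.029], [0.428, -0.34, 0.091]]
ubolt_1 0.62 [350. 302.  10.  43.] c [ 0.5445 -0.3477] ax [ 0.009 -1.   ] [0.012 0.003] lo/hi [[0.539, -0.375, 0.039], [0.55, -0.338, 0.091]]
stand 0.6 [264. 282. 106.  50.] c [ 0.4871 -0.3491] ax [-1.    -0.013] [0.047 0.023] lo/hi [[0.403, -0.397, 0.002], [0.563, -0.327, 0.031]]
carrier 0.74 [294.   0. 175. 142.] c [0.5764 0.025 ] ax [ 0.997 -0.081] [0.058 0.045] lo/hi [[0.473, -0.071, 0.005], [0.678, 0.093, 0.062]]
```

View pics/w1.png

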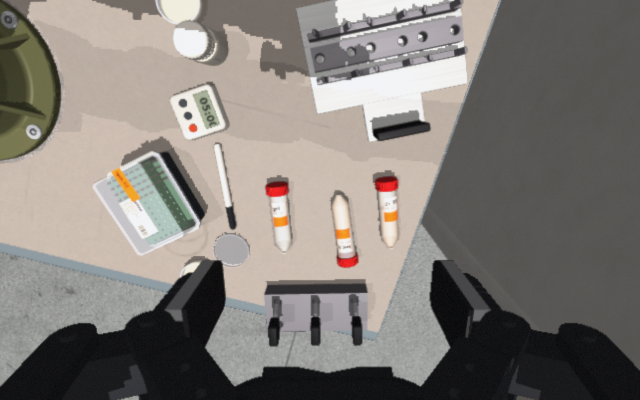

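```bash
cat >> h.py <<'E'
def tubefit(P,cx,cy,name=""):
    m=np.isfinite(P[...,2])&(abs(P[...,0]-cx)<.032)&(abs(P[...,1]-cy)<.075)&(P[...,2]>.008)&(P[...,2]<.05)
    Q=P[m]
    # keep top band, axis by PCA on slices
    T=Q[Q[:,2]>.02]; c=np.median(T[:,:2],0); a=np.array([0,1.])
    for _ in range(4):
        n=np.array([-a[1],a[0]]); d=(T[:,:2]-c)
        s=d@a; w=d@n; k=(abs(s)<.035)&(abs(w)<.017)
        b=np.round(s[k]/.004); xs=[];ys=[]
        for i in np.unique(b):
            ww=w[k][b==i]
            if len(ww)>5: xs.append(i*.004); ys.append((ww.min()+ww.max())/2)
        p=np.polyfit(xs,ys,1); c=c+n*p[1]; a=a+n*p[0]; a/=np.linalg.norm(a)
    n=np.array([-a[1],a[0]]); d=Q[:,:2]-c; k=abs(d@n)<.018; s=(d@a)[k]; w=(d@n)[k]; z=Q[k][:,2]
    lo,hi=np.percentile(s,[.3,99.7])
    e=lambda q:np.ptp(np.percentile(w[q],[3,97]))
    wl,wh=e(s<lo+.014),e(s>hi-.014)
    sgn=1 if wh>wl else -1   # cap at hi end
    tip,cap=(lo,hi) if sgn>0 else (hi,lo)
    mid=c+a*((tip+sgn*.055)+(cap-sgn*.059))/2
    print(name,"mid",np.round(mid,4),"dir tip->cap",np.round(a*sgn,3),"len",round(hi-lo,4),"top z",round(np.percentile(z[abs(s)<.03],97),4),"wid",round(wl,3),round(wh,3))
    return mid,a*sgn
E
python3 - <<'E'
from h import *
P=np.load("w1.npy"); S=np.load("scene0.npy")
for n,(x,y) in dict(A=(.424,-.21),B=(.525,-.2256),C=(.592,-.197)).items(): tubefit(P,x,y,n); tubefit(S,x,y,n+" scene")
for i,x in enumerate([.422,.483,.5445]):
    for D,nm in((P,"w"),(S,"s")):
        Q=D[np.isfinite(D[...,2])&(abs(D[...,0]-x)<.02)&(abs(D[...,1]+.365)<.05)&(D[...,2]>.065)&(D[...,2]<.12)]
        print("U",i,nm,len(Q),np.round(np.percentile(Q,[2,50,98],axis=0),4).tolist())
# stand top
m=np.isfinite(P[...,2])&(abs(P[...,2]-.03)<.004)&(P[...,1]<-.3)&(P[...,0]>.39)&(P[...,0]<.58); Q=P[m][:,:2].astype(np.float32)
print(cv2.minAreaRect(Q), np.round(np.percentile(Q,[1,99],axis=0),4))
E
```

```text
A mid [ 0.4289 -0.2091] dir tip->cap [-0.063  0.998] len 0.1116 top z 0.0304 wid 0.02 0.031
A scene mid [ 0.4275 -0.211 ] dir tip->cap [-0.081  0.997] len 0.1125 top z 0.0326 wid 0.019 0.027
B mid [ 0.525  -0.2224] dir tip->cap [ 0.139 -0.99 ] len 0.1125 top z 0.0301 wid 0.032 0.021
B scene mid [ 0.5233 -0.2254] dir tip->cap [ 0.136 -0.991] len 0.1129 top z 0.0332 wid 0.029 0.016
C mid [ 0.5941 -0.2007] dir tip->cap [-0.123  0.992] len 0.1115 top z 0.0304 wid 0.022 0.031
C scene mid [ 0.5933 -0.2032] dir tip->cap [-0.111  0.994] len 0.1138 top z 0.0331 wid 0.016 0.026
U 0 w 310 [[0.4145, -0.3799, 0.0673], [0.4222, -0.3578, 0.0885], [0.428, -0.3475, 0.0913]]
U 0 s 213 [[0.4141, -0.3824, 0.0671], [0.4176, -0.3694, 0.0865], [0.4275, -0.3509, 0.0934]]
U 1 w 284 [[0.4766, -0.3782, 0.0663], [0.4832, -0.3556, 0.0889], [0.4902, -0.3462, 0.0914]]
U 1 s 212 [[0.4763, -0.3812, 0.0669], [0.4793, -0.3676, 0.086], [0.4906, -0.3484, 0.0938]]
U 2 w 299 [[0.538, -0.3778, 0.0666], [0.5445, -0.3542, 0.0887], [0.5519, -0.3448, 0.0912]]
U 2 s 194 [[0.5369, -0.3785, 0.0663], [0.5408, -0.3655, 0.084], [0.551, -0.3465, 0.0943]]
((0.4827679395675659, -0.3637641668319702), (0.16623325645923615, 0.07297627627849579), 1.1778225898742676) [[ 0.4012 -0.398 ]
 [ 0.5646 -0.3277]]
```

Call:
{"fn": "send_rows", "kwargs": {
  "motion": [
    [[1,0.3,0],[0,0,0],0.5],
    [[1,0.3,0],[0,0,0],0.5],
    [[1,0.3,0],[0,0,0],0.5],
    [[1,0.3,0],[0,0,0],0.5],
    [[1,0.3,0],[0,0,0],0.5],
    [[1,0.3,0],[0,0,0],0.5]
  ]
}}

```text
clock: 2.42
position: [0.561, 0.0986, 0.3491]
tcp_rot: [2.223, 2.22, -0.002]
force: [-1.0, 0.2, 0.8]
finger_gap: 0.0428
grip_force: 0.0
```

```bash
python3 - <<'E'
from h import *
o=readout.get_obs(); print(o["position"],o["tcp_rot"],o["finger_gap"])
im,P=cloud("wrist"); save(im,"w2.png"); np.save("w2.npy",P); np.save("w2im.npy",im)
for n in["start_key","bay","carrier"]:
    for r in nets.outline_of("wrist",n):
        Q=P[r["region"]]; Q=Q[np.isfinite(Q[:,2])]
        if r["conf"]<.3 or len(Q)<10: continue
        c,a,s=pca(Q)
        print(n,round(r["conf"],2),np.round(r["bbox"]),"c",np.round(c,4),"ax",np.round(a,3),np.round(s,3),"lo/hi",np.round(np.percentile(Q,[2,98],axis=0),3).tolist())
E
```

```text
[0.56096055 0.09861866 0.34910775] [ 2.22264853e+00  2.21961645e+00 -1.51736242e-03] 0.04279382722911808
start_key 0.62 [192.  60.  24.  22.] c [0.4053 0.2013] ax [ 0.833 -0.553] [0.007 0.007] lo/hi [[0.392, 0.189, 0.041], [0.417, 0.214, 0.053]]
bay 0.55 [187.   1. 230. 125.] c [0.4339 0.2106] ax [0.997 0.08 ] [0.121 0.034] lo/hi [[0.378, 0.149, -0.0], [0.675, 0.287, 0.052]]
carrier 0.63 [256. 127. 160. 149.] c [0.5841 0.0365] ax [-0.965 -0.263] [0.057 0.052] lo/hi [[0.475, -0.07, 0.005], [0.678, 0.114, 0.061]]
```

View pics/w2.png

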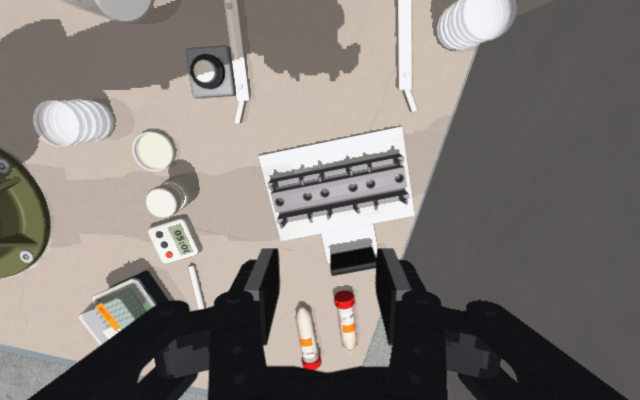

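```bash
cat >> h.py <<'E'
from scipy.optimize import minimize
def project(Pw,name="wrist"):
    p,Rm,e=campose(name); q=(np.asarray(Pw)-e)@Rm; x=q[:,:2]/q[:,2:]
    x=x*(1+p["k1"]*(x**2).sum(1,keepdims=True)); K=np.array(p["mtx"]); return x*K[0,0]+K[:2,2]
def c2w(pose,pts):
    x,y,t=pose; c,s=np.cos(t),np.sin(t); pts=np.atleast_2d(pts)
    return np.c_[x+c*pts[:,0]-s*pts[:,1], y+s*pts[:,0]+c*pts[:,1], pts[:,2]]
HOLES=np.array([[0,s+d,.030] for s in(-.068,0,.068) for d in(-.021,.021)])
def fit_holes(im,pose0,name="wrist",skip=()):
    "carrier pose x,y,yaw from dark holes in the bar top"
    g=im.astype(float).mean(2).astype(np.float32); g=cv2.resize(g,None,fx=4,fy=4,interpolation=cv2.INTER_CUBIC)
    H=HOLES[[i for i in range(6) if i not in skip]]
    th=np.linspace(0,2*np.pi,24,endpoint=False); 
    disk=np.array([[r*np.cos(t),r*np.sin(t),0] for r in(.002,.004,.0055) for t in th]); ring=np.array([[r*np.cos(t),r*np.sin(t),0] for r in(.0068,.008) for t in th])
    def cost(p):
        def val(o):
            uv=project(c2w(p,(H[:,None]+o[None]).reshape(-1,3)),name)*4+1.5
            return cv2.remap(g,uv[:,0].astype(np.float32).reshape(1,-1),uv[:,1].astype(np.float32).reshape(1,-1),cv2.INTER_LINEAR).mean()
        return val(disk)-val(ring)
    best=None
    for dx in(-.006,0,.006):
        for dy in(-.006,0,.006):
            for dt in(-.03,0,.03):
                q=np.array(pose0)+[dx,dy,dt]; c=cost(q)
                if best is None or c<best[0]: best=(c,q)
    r=minimize(cost,best[1],method="Nelder-Mead",options=dict(initial_simplex=best[1]+np.array([[0,0,0],[.003,0,0],[0,.003,0],[0,0,.015]]),xatol=1e-5,fatol=1e-3))
    return r.x,r.fun
def pix2w(uv,z,name="wrist"):
    p,Rm,e=campose(name); x=cv2.undistortPoints(np.array(uv,float).reshape(-1,1,2),np.array(p["mtx"]),np.array([p["k1"],0,0,0,0.])).reshape(-1,2)
    d=np.c_[x,np.ones(len(x))]@Rm.T; return e+d*((z-e[2])/d[:,2:])
E
python3 - <<'E'
from h import *
im=np.load("w2im.npy"); P=np.load("w2.npy")
w=pix2w([(280,202),(308,196),(325,192),(353,188),(371,184),(399,178)],.03); print(np.round(w,4).tolist())
c=w[:,:2].mean(0); a=w[-1,:2]-w[0,:2]; yaw=np.arctan2(a[1],a[0])+np.pi/2  # carrier y = -a ; x = rot(y,-90)
print(c,yaw)
pose,f=fit_holes(im,[*c,yaw]); print("pose",np.round(pose,4),f)
# check by plate and handle in carrier coordinates
x,y,t=pose; Q=P[np.isfinite(P[...,2])]; d=Q[:,:2]-[x,y]; cx=d@[np.cos(t),np.sin(t)]; cy=d@[-np.sin(t),np.cos(t)]
m=(Q[:,2]>.005)&(Q[:,2]<.012)&(abs(cx)<.1)&(abs(cy)<.14); 
for lo,hi in((-.06,-.03),(.03,.06)):
  k=m&(cx>lo)&(cx<hi); print("plate y",np.percentile(cy[k],[.5,99.5]))
for lo,hi in((-.1,-.05),(.05,.1)):
  k=m&(cy>lo)&(cy<hi); print("plate x",np.percentile(cx[k],[.5,99.5]))
k=(Q[:,2]>.055)&(abs(cx+.112)<.02)&(abs(cy)<.06); print("handle",np.percentile(cx[k],[1,99]),np.percentile(cy[k],[1,99]),np.percentile(Q[k,2],98))
# bay: rails z 14-20, housing top z 50
k=(abs(Q[:,2]-.05)<.005)&(Q[:,1]>.25)&(Q[:,0]<.72)&(Q[:,0]>.4); print("housing",k.sum(),np.round(np.percentile(Q[k],[1,99],axis=0),4).tolist())
for nm,xl,xh in(("L",.41,.5),("R",.6,.72)):
    k=(Q[:,2]>.014)&(Q[:,2]<.022)&(Q[:,1]>.17)&(Q[:,1]<.32)&(Q[:,0]>xl)&(Q[:,0]<xh); A=Q[k]
    for y0 in np.arange(.15,.33,.02):
        B=A[abs(A[:,1]-y0)<.01]; 
        if len(B)>8: print(nm,round(y0,2),len(B),np.round(np.percentile(B[:,0],[3,50,97]),4))
E
```

```text
[[0.4912, 0.0206, 0.03], [0.5326, 0.0297, 0.03], [0.5575, 0.0358, 0.03], [0.5983, 0.0417, 0.03], [0.6243, 0.0477, 0.03], [0.6644, 0.0565, 0.03]]
[0.57805384 0.03867538] 1.7749888568169776
pose [0.5773 0.0382 1.7679] -78.9688491821289
plate y [-0.10753893  0.10662928]
plate y [-0.10661464  0.10647542]
plate x [-0.06787663  0.0708562 ]
plate x [-0.06847043  0.07041621]
handle [-0.11647818 -0.10462243] [-0.03238051  0.0327782 ] 0.06429433648079394
housing 66 [[0.7059, 0.2503, 0.0452], [0.7164, 0.2798, 0.0545]]
L 0.17 115 [0.4326 0.4423 0.4509]
L 0.19 207 [0.4328 0.4414 0.4499]
L 0.21 218 [0.4315 0.4398 0.4485]
L 0.23 224 [0.4299 0.4386 0.4471]
L 0.25 220 [0.4287 0.4374 0.4458]
L 0.27 231 [0.4274 0.4362 0.4443]
L 0.29 130 [0.4262 0.4349 0.4433]
R 0.17 52 [0.6662 0.6712 0.6764]
R 0.19 192 [0.658  0.6664 0.6745]
R 0.21 207 [0.6568 0.6649 0.6732]
R 0.23 210 [0.6557 0.6639 0.672 ]
R 0.25 225 [0.6545 0.6632 0.7085]
R 0.27 241 [0.6531 0.6618 0.7079]
R 0.29 124 [0.6518 0.6604 0.6687]
```

```bash
cat > plan.py <<'E'
import numpy as np, json
CMD="cmd.json"
def calls(*segs):
    "each call = list of (x,y,z,psi,open,n); prints one line per segment and stores the commanded pose"
    cur=json.load(open(CMD))
    for i,call in enumerate(segs):
        x0,y0,z0,p0=cur; ex=np.array([np.cos(p0),np.sin(p0)]); ey=np.array([np.sin(p0),-np.cos(p0)])
        print("call",i,"rows",sum(s[5] for s in call))
        for (x,y,z,p,o,n) in call:
            d=np.array([x-x0,y-y0]); t=np.round(np.array([d@ex,d@ey,z0-z])/.2,3); r=round(-(p-p0)/1.5,3)
            assert abs(t).max()<=1 and abs(r)<=1,(t,r)
            print("  ",n,"x",json.dumps([t.tolist(),[0,0,r],o]))
            d=t*.2; cur=[x0+d[0]*ex[0]+d[1]*ey[0], y0+d[0]*ex[1]+d[1]*ey[1], z0-d[2], p0-r*1.5]
    json.dump([float(v) for v in cur],open(CMD,"w"))
E
python3 - <<'E'
import json; from plan import *; from h import c2w
import numpy as np
json.dump([.561,.100,.349,np.pi/2],open("cmd.json","w"))
pose=[.5773,.0382,1.7679]; json.dump(pose,open("carrier.json","w"))
S=c2w(pose,[[0,-.068,.049],[0,0,.049],[0,.068,.049]]); print(np.round(S,4).tolist())
C=(.5941,-.2007); pc=np.arctan2(.992,-.123); print(pc)
s=S[0]; t=1.7679
calls([(.575,-.06,.20,pc,.6,4)],[(*C,.08,pc,.6,4),(*C,.006,pc,.6,3),(*C,.006,pc,.2,3)],
 [(*C,.006,pc,.2,1),(*C,.13,pc,.2,3),(s[0],-.03,.13,t,.2,5)],[(s[0],s[1],.13,t,.2,3),(s[0],s[1],.041,t,.2,4)])
E
```

```text
[[0.644, 0.0515, 0.049], [0.5773, 0.0382, 0.049], [0.5106, 0.0249, 0.049]]
1.6941586426752928
call 0 rows 4
   4 x [[-0.8, 0.07, 0.745], [0, 0, -0.082], 0.6]
call 1 rows 10
   4 x [[-0.71, 0.008, 0.6], [0, 0, -0.0], 0.6]
   3 x [[-0.71, 0.008, 0.97], [0, 0, -0.0], 0.6]
   3 x [[-0.71, 0.008, 0.97], [0, 0, -0.0], 0.2]
call 2 rows 9
   1 x [[0.0, 0.0, -0.0], [0, 0, -0.0], 0.2]
   3 x [[0.0, 0.0, -0.62], [0, 0, -0.0], 0.2]
   5 x [[0.817, 0.353, -0.62], [0, 0, -0.049], 0.2]
call 3 rows 7
   3 x [[0.399, 0.079, -0.0], [0, 0, -0.0], 0.2]
   4 x [[0.399, 0.079, 0.445], [0, 0, -0.0], 0.2]
```

Call:
{"fn": "send_rows", "kwargs": {
  "motion": [
    [[-0.8,0.07,0.745],[0,0,-0.082],0.6],
    [[-0.8,0.07,0.745],[0,0,-0.082],0.6],
    [[-0.8,0.07,0.745],[0,0,-0.082],0.6],
    [[-0.8,0.07,0.745],[0,0,-0.082],0.6]
  ],
  "grip_force": 30
}}

```text
clock: 3.12
position: [0.5735, -0.0644, 0.1981]
tcp_rot: [-2.085, -2.348, 0.005]
force: [-0.7, -0.3, 1.2]
finger_gap: 0.0512
grip_force: 0.0
```

Call:
{"fn": "send_rows", "kwargs": {
  "motion": [
    [[-0.71,0.008,0.6],[0,0,0],0.6],
    [[-0.71,0.008,0.6],[0,0,0],0.6],
    [[-0.71,0.008,0.6],[0,0,0],0.6],
    [[-0.71,0.008,0.6],[0,0,0],0.6],
    [[-0.71,0.008,0.97],[0,0,0],0.6],
    [[-0.71,0.008,0.97],[0,0,0],0.6],
    [[-0.71,0.008,0.97],[0,0,0],0.6],
    [[-0.71,0.008,0.97],[0,0,0],0.2],
    [[-0.71,0.008,0.97],[0,0,0],0.2],
    [[-0.71,0.008,0.97],[0,0,0],0.2]
  ]
}}

```text
clock: 4.38
position: [0.5946, -0.2009, 0.0074]
tcp_rot: [2.08, 2.353, 0.001]
force: [-0.4, 0.9, 0.3]
finger_gap: 0.0172
grip_force: 0.0
```

```bash
python3 - <<'E'
from h import *
im,P=cloud("side"); a=cv2.resize(im[180:330,260:480],None,fx=2.6,fy=2.6)
save(a,"s3.png")
E
```

```text
(no output)
```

View pics/s3.png

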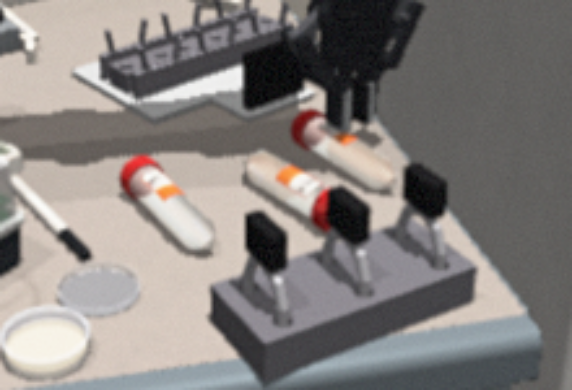

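```bash
python3 - <<'E'
from h import *
o=readout.get_obs(); print(o["position"],o["finger_gap"],o["force"])
im,P=cloud("scene")
for r in nets.outline_of("scene","tube_1"):
    Q=P[r["region"]]; Q=Q[np.isfinite(Q[:,2])]
    c,a,s=pca(Q); print(round(r["conf"],2),r["bbox"],np.round(c,4),np.round(a,3)); 
    if r["conf"]>.4: tubefit(P,*c)
E
```

```text
[ 0.59442396 -0.20083601  0.00712252] 0.016866153174637348 [0.92112864 0.72723824 0.31457709]
0.88 [361.4, 207.9, 35.8, 37.1] [ 0.5868 -0.2004] [ 0.134 -0.991]
 mid [ 0.5908 -0.2034] dir tip->cap [-0.226  0.974] len 0.1132 top z 0.0471 wid 0.02 0.021
0.75 [307.3, 239.6, 33.2, 30.1] [ 0.4234 -0.2078] [ 0.079 -0.997]
 mid [ 0.428  -0.2106] dir tip->cap [-0.078  0.997] len 0.1133 top z 0.0328 wid 0.021 0.027
0.67 [348.6, 232.7, 40.5, 30.8] [ 0.5212 -0.2423] [ 0.166 -0.986]
 mid [ 0.5235 -0.226 ] dir tip->cap [ 0.138 -0.99 ] len 0.1112 top z 0.0334 wid 0.029 0.018
```

```bash
python3 - <<'E'
from h import *
o=readout.get_obs(); p=o["position"]
for n in("scene","side"):
    print(n,project([p,p+[0,0,.02],p+[0,0,.06],[.5941,-.2007,.015],[.594,-.2007,.03]],n).round(1).tolist())
    im,P=cloud(n); save(cv2.resize(im[170:270,310:440],None,fx=5,fy=5,interpolation=cv2.INTER_CUBIC),n+"4.png")
a=cv2.imread("pics/scene4.png");b=cv2.imread("pics/side4.png"); cv2.imwrite("pics/c4.png",cv2.resize(np.hstack([a,b]),(800,308)))
im,P=cloud("wrist"); np.save("w4.npy",P); tubefit(P,.5941,-.2007)
E
```

```text
scene [[379.8, 230.9], [380.3, 224.6], [381.4, 211.5], [380.0, 228.3], [380.4, 223.5]]
side [[392.9, 241.7], [393.2, 233.5], [393.9, 216.7], [393.0, 238.3], [393.2, 232.1]]
 mid [ 0.5944 -0.2002] dir tip->cap [-0.115  0.993] len 0.1099 top z 0.046 wid 0.02 0.031
```

View pics/c4.png

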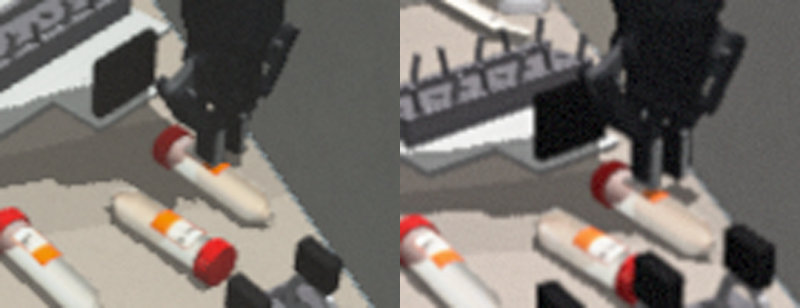

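```bash
python3 - <<'E'
from h import *
for n in("scene","side","wrist"):
    im,P=cloud(n); g=im.max(2)
    m=np.isfinite(P[...,2])&(abs(P[...,0]-.594)<.06)&(abs(P[...,1]+.2)<.03)&(P[...,2]>-.01)&(P[...,2]<.1)&(g<75)
    Q=P[m]
    for z in np.arange(0,.1,.01):
        B=Q[(Q[:,2]>=z)&(Q[:,2]<z+.01)]
        if len(B)>2: print(n,round(z,2),len(B),np.round(np.percentile(B[:,0],[5,95]),3),np.round(np.percentile(B[:,1],[5,95]),3))
E
```

```text
scene 0.04 17 [0.576 0.608] [-0.208 -0.197]
scene 0.05 31 [0.574 0.607] [-0.212 -0.199]
scene 0.06 46 [0.572 0.607] [-0.211 -0.198]
scene 0.07 37 [0.575 0.611] [-0.214 -0.197]
scene 0.08 46 [0.565 0.626] [-0.216 -0.201]
scene 0.09 104 [0.554 0.634] [-0.218 -0.196]
side 0.04 36 [0.573 0.606] [-0.212 -0.193]
side 0.05 65 [0.572 0.616] [-0.211 -0.194]
side 0.06 61 [0.573 0.615] [-0.212 -0.195]
side 0.07 64 [0.572 0.612] [-0.214 -0.194]
side 0.08 106 [0.561 0.629] [-0.218 -0.195]
side 0.09 155 [0.552 0.634] [-0.219 -0.192]
wrist 0.02 66 [0.587 0.602] [-0.181 -0.174]
wrist 0.04 207 [0.574 0.613] [-0.202 -0.19 ]
wrist 0.05 589 [0.573 0.614] [-0.206 -0.19 ]
wrist 0.06 706 [0.573 0.614] [-0.205 -0.189]
wrist 0.07 910 [0.58  0.607] [-0.209 -0.189]
wrist 0.08 2831 [0.561 0.627] [-0.204 -0.185]
wrist 0.09 8938 [0.554 0.635] [-0.214 -0.185]
```

```bash
python3 - <<'E'
from h import *
B=np.load("scene0.npy")
for n in("scene","side","wrist"):
    im,P=cloud(n)
    m=np.isfinite(P[...,2])&(abs(P[...,0]-.594)<.03)&(abs(P[...,1]+.2)<.018)&(P[...,2]<.05)
    Q=P[m]; I=im[m]
    for z in np.arange(.0,.05,.005):
        k=(Q[:,2]>=z)&(Q[:,2]<z+.005)
        if k.sum()>2: print(n,round(z,3),k.sum(),np.round(np.percentile(Q[k,0],[2,50,98]),3),np.round(np.percentile(Q[k,1],[2,98]),3),np.median(I[k],0))
E
```

```text
scene 0.0 82 [0.566 0.578 0.59 ] [-0.217 -0.183] [108.5 105.   98. ]
scene 0.005 4 [0.573 0.584 0.588] [-0.213 -0.199] [145.5 140.5 130.5]
scene 0.01 13 [0.58  0.583 0.585] [-0.215 -0.188] [165. 165. 154.]
scene 0.015 18 [0.58  0.582 0.585] [-0.215 -0.182] [190.5 185.  172. ]
scene 0.02 30 [0.578 0.584 0.598] [-0.216 -0.184] [217.5 207.  187. ]
scene 0.025 52 [0.58  0.59  0.605] [-0.218 -0.184] [216.  176.  155.5]
scene 0.03 11 [0.587 0.591 0.598] [-0.213 -0.196] [195. 160. 130.]
scene 0.04 10 [0.58  0.605 0.611] [-0.211 -0.197] [62. 61. 57.]
scene 0.045 25 [0.575 0.587 0.616] [-0.215 -0.198] [59. 58. 59.]
side 0.0 8 [0.568 0.583 0.587] [-0.214 -0.188] [126.  120.5 114. ]
side 0.005 11 [0.58  0.582 0.584] [-0.216 -0.183] [148. 141. 135.]
side 0.01 22 [0.578 0.581 0.584] [-0.217 -0.184] [188.  180.5 171.5]
side 0.015 28 [0.579 0.581 0.585] [-0.216 -0.184] [214.5 199.5 186. ]
side 0.02 39 [0.579 0.584 0.59 ] [-0.216 -0.184] [226. 209. 193.]
side 0.025 59 [0.584 0.591 0.602] [-0.218 -0.183] [200. 160. 135.]
side 0.035 6 [0.58  0.603 0.605] [-0.208 -0.195] [111.5 103.   99.5]
side 0.04 27 [0.579 0.604 0.608] [-0.215 -0.193] [80. 76. 71.]
side 0.045 39 [0.573 0.588 0.611] [-0.215 -0.194] [58. 59. 59.]
wrist 0.0 99 [0.565 0.577 0.623] [-0.215 -0.182] [220. 205. 193.]
wrist 0.015 113 [0.579 0.581 0.608] [-0.202 -0.182] [181. 167. 158.]
wrist 0.02 561 [0.58  0.586 0.606] [-0.217 -0.183] [199. 178. 164.]
wrist 0.025 2470 [0.585 0.594 0.603] [-0.217 -0.183] [178. 160. 142.]
wrist 0.03 10 [0.591 0.593 0.596] [-0.199 -0.182] [175.5 167.5 155.5]
wrist 0.035 4 [0.585 0.585 0.601] [-0.196 -0.193] [182.  160.5 145.5]
wrist 0.04 150 [0.579 0.587 0.608] [-0.209 -0.189] [96.5 94.5 93.5]
wrist 0.045 340 [0.573 0.602 0.614] [-0.211 -0.189] [72. 68. 65.]
```

```bash
python3 - <<'E'
from h import *
S=np.load("scene0.npy"); W=np.load("w2.npy"); D=np.load("side0.npy"); W1=np.load("w1.npy")
for n,P,c in(("scene start",S,(.625,0,.196)),("side start",D,(.625,0,.196)),("w1",W1,(.501,-.099,.348)),("w2",W,(.561,.0986,.349))):
    Q=P[np.isfinite(P[...,2])]; d=Q-c
    m=(abs(d[:,0])<.075)&(abs(d[:,1])<.03)&(abs(d[:,2])<.1); d=d[m]
    for z in np.arange(-.02,.1,.01):
        k=(d[:,2]>=z)&(d[:,2]<z+.01)
        if k.sum()>5: print(n,round(z,2),k.sum(),np.round(np.percentile(d[k,0],[2,50,98]),3),np.round(np.percentile(d[k,1],[2,98]),3))
E
```

```text
scene start 0.05 46 [-0.053  0.043  0.052] [-0.013  0.01 ]
scene start 0.06 69 [-0.056 -0.04   0.055] [-0.014  0.008]
scene start 0.07 70 [-0.057 -0.042  0.056] [-0.013  0.01 ]
scene start 0.08 60 [-0.055  0.044  0.052] [-0.014  0.01 ]
scene start 0.09 94 [-0.072 -0.04   0.069] [-0.015  0.011]
side start 0.04 11 [-0.049  0.043  0.049] [-0.012  0.008]
side start 0.05 63 [-0.055 -0.042  0.054] [-0.013  0.007]
side start 0.06 76 [-0.056 -0.041  0.057] [-0.014  0.006]
side start 0.07 76 [-0.057 -0.041  0.056] [-0.014  0.007]
side start 0.08 73 [-0.057  0.043  0.057] [-0.016  0.006]
side start 0.09 133 [-0.074 -0.036  0.071] [-0.017  0.008]
w1 0.04 295 [-0.042  0.043  0.047] [-0.011  0.01 ]
w1 0.05 1489 [-0.054  0.043  0.055] [-0.011  0.01 ]
w1 0.06 1970 [-0.055  0.043  0.056] [-0.011  0.01 ]
w1 0.07 2139 [-0.054  0.043  0.056] [-0.01  0.01]
w1 0.08 1769 [-0.06   0.043  0.063] [0.001 0.012]
w1 0.09 8877 [-0.069  0.042  0.071] [-0.008  0.013]
w2 0.03 181 [-0.026 -0.021  0.027] [-0.011  0.01 ]
w2 0.04 936 [-0.033  0.022  0.034] [-0.011  0.011]
w2 0.05 1213 [-0.034  0.022  0.035] [-0.011  0.011]
w2 0.06 1307 [-0.034 -0.021  0.034] [-0.01   0.011]
w2 0.07 1906 [-0.04   0.     0.041] [-0.01   0.013]
w2 0.08 6120 [-0.052  0.023  0.053] [-0.01   0.013]
w2 0.09 8319 [-0.054 -0.02   0.055] [-0.011  0.012]
```

```bash
python3 - <<'E'
import json; from plan import *; from h import *
pc=np.arctan2(.992,-.123); C=(.5941,-.2007)
json.dump([*C,.006,pc],open("cmd.json","w"))
pose=json.load(open("carrier.json")); s=c2w(pose,[[0,-.068,.049]])[0]; t=pose[2]
calls([(*C,.006,pc,.6,3),(*C,-.025,pc,.6,3),(*C,-.025,pc,.2,4)],
 [(*C,.10,pc,.2,4),(s[0],-.03,.10,t,.2,5)],[(s[0],s[1],.10,t,.2,3),(s[0],s[1],.010,t,.2,4)])
E
```

```text
call 0 rows 10
   3 x [[0.0, 0.0, 0.0], [0, 0, -0.0], 0.6]
   3 x [[0.0, 0.0, 0.155], [0, 0, -0.0], 0.6]
   4 x [[0.0, 0.0, 0.155], [0, 0, -0.0], 0.2]
call 1 rows 9
   4 x [[0.0, 0.0, -0.625], [0, 0, -0.0], 0.2]
   5 x [[0.816, 0.353, -0.625], [0, 0, -0.049], 0.2]
call 2 rows 7
   3 x [[0.4, 0.079, 0.0], [0, 0, -0.0], 0.2]
   4 x [[0.4, 0.079, 0.45], [0, 0, -0.0], 0.2]
```

Call:
{"fn": "send_rows", "kwargs": {
  "motion": [
    [[0,0,0],[0,0,0],0.6],
    [[0,0,0],[0,0,0],0.6],
    [[0,0,0],[0,0,0],0.6],
    [[0,0,0.1],[0,0,0],0.6],
    [[0,0,0.155],[0,0,0],0.6],
    [[0,0,0.155],[0,0,0],0.6],
    [[0,0,0.155],[0,0,0],0.2],
    [[0,0,0.155],[0,0,0],0.2],
    [[0,0,0.155],[0,0,0],0.2],
    [[0,0,0.155],[0,0,0],0.2]
  ]
}}

```text
clock: 6.22
position: [0.5944, -0.2009, -0.0241]
tcp_rot: [2.08, 2.353, 0.001]
force: [-0.1, 0.3, 3.6]
finger_gap: 0.027
grip_force: 30.6
```

Call:
{"fn": "send_rows", "kwargs": {
  "motion": [
    [[0,0,-0.3],[0,0,0],0.2],
    [[0,0,-0.625],[0,0,0],0.2],
    [[0,0,-0.625],[0,0,0],0.2],
    [[0.4,0.2,-0.625],[0,0,-0.02],0.2],
    [[0.816,0.353,-0.625],[0,0,-0.049],0.2],
    [[0.816,0.353,-0.625],[0,0,-0.049],0.2],
    [[0.816,0.353,-0.625],[0,0,-0.049],0.2]
  ]
}}

```text
clock: 7.1
position: [0.6442, -0.0226, 0.0993]
tcp_rot: [-1.98, -2.435, -0.004]
force: [-0.0, -1.7, -0.3]
finger_gap: 0.0267
grip_force: 30.2
```

Call:
{"fn": "send_rows", "kwargs": {
  "motion": [
    [[0.2,0.04,0],[0,0,0],0.2],
    [[0.4,0.079,0],[0,0,0],0.2],
    [[0.4,0.079,0],[0,0,0],0.2],
    [[0.4,0.079,0],[0,0,0],0.2],
    [[0.4,0.079,0.25],[0,0,0],0.2],
    [[0.4,0.079,0.35],[0,0,0],0.2],
    [[0.4,0.079,0.4],[0,0,0],0.2],
    [[0.4,0.079,0.45],[0,0,0],0.2],
    [[0.4,0.079,0.45],[0,0,0],0.2]
  ]
}}

```text
clock: 8.22
position: [0.6445, 0.0506, 0.0106]
tcp_rot: [1.993, 2.427, 0.0]
force: [1.0, -0.4, 0.1]
finger_gap: 0.0271
grip_force: 30.2
```

```bash
python3 - <<'E'
import json; from plan import *; from h import *
pose=json.load(open("carrier.json")); t=pose[2]; S=c2w(pose,[[0,-.068,.049],[0,0,.049],[0,.068,.049]])
s=S[0]; B=(.525,-.2224); pb=np.arctan2(.99,-.139); q=S[1]
calls([(s[0],s[1],.010,t,.45,3),(s[0],s[1],.10,t,.5,3)],[(.585,-.08,.10,pb,.6,4)],[(*B,.06,pb,.6,4),(*B,-.025,pb,.6,3),(*B,-.025,pb,.2,3)],
 [(*B,-.025,pb,.2,1),(*B,.10,pb,.2,3),(.57,-.04,.10,t,.2,5)],[(q[0],q[1],.10,t,.2,4),(q[0],q[1],.010,t,.2,5)])
E
```

```text
call 0 rows 6
   3 x [[0.0, 0.0, -0.0], [0, 0, -0.0], 0.45]
   3 x [[0.0, 0.0, -0.45], [0, 0, -0.0], 0.5]
call 1 rows 4
   4 x [[-0.587, -0.418, 0.0], [0, 0, 0.038], 0.6]
call 2 rows 10
   4 x [[-0.663, -0.396, 0.2], [0, 0, 0.0], 0.6]
   3 x [[-0.663, -0.396, 0.625], [0, 0, 0.0], 0.6]
   3 x [[-0.663, -0.396, 0.625], [0, 0, 0.0], 0.2]
call 3 rows 9
   1 x [[-0.0, 0.0, 0.0], [0, 0, 0.0], 0.2]
   3 x [[-0.0, 0.0, -0.625], [0, 0, 0.0], 0.2]
   5 x [[0.871, 0.35, -0.625], [0, 0, -0.038], 0.2]
call 4 rows 9
   4 x [[0.377, 0.112, 0.0], [0, 0, -0.0], 0.2]
   5 x [[0.377, 0.112, 0.45], [0, 0, -0.0], 0.2]
```

Call:
{"fn": "send_rows", "kwargs": {
  "motion": [
    [[0,0,0],[0,0,0],0.45],
    [[0,0,0],[0,0,0],0.45],
    [[0,0,0],[0,0,0],0.45],
    [[0,0,-0.2],[0,0,0],0.5],
    [[0,0,-0.45],[0,0,0],0.5],
    [[0,0,-0.45],[0,0,0],0.5]
  ]
}}

```text
clock: 8.98
position: [0.6468, 0.052, 0.1048]
tcp_rot: [1.989, 2.424, 0.009]
force: [0.6, 0.2, -0.5]
finger_gap: 0.0424
grip_force: 0.0
```

Call:
{"fn": "send_rows", "kwargs": {
  "motion": [
    [[-0.587,-0.418,0],[0,0,0.038],0.6],
    [[-0.587,-0.418,0],[0,0,0.038],0.6],
    [[-0.587,-0.418,0],[0,0,0.038],0.6]
  ]
}}

```text
clock: 9.35
position: [0.5824, -0.0852, 0.0996]
tcp_rot: [-2.068, -2.365, 0.006]
force: [0.1, 0.4, -0.1]
finger_gap: 0.0512
grip_force: 0.0
```

Call:
{"fn": "send_rows", "kwargs": {
  "motion": [
    [[-0.663,-0.396,0.2],[0,0,0],0.6],
    [[-0.663,-0.396,0.2],[0,0,0],0.6],
    [[-0.663,-0.396,0.2],[0,0,0],0.6],
    [[-0.663,-0.396,0.2],[0,0,0],0.6],
    [[-0.663,-0.396,0.4],[0,0,0],0.6],
    [[-0.663,-0.396,0.625],[0,0,0],0.6],
    [[-0.663,-0.396,0.625],[0,0,0],0.6],
    [[-0.663,-0.396,0.625],[0,0,0],0.2],
    [[-0.663,-0.396,0.625],[0,0,0],0.2],
    [[-0.663,-0.396,0.625],[0,0,0],0.2]
  ]
}}

```text
clock: 10.6
position: [0.5262, -0.2225, -0.0231]
tcp_rot: [2.059, 2.369, 0.002]
force: [0.7, 0.6, 4.3]
finger_gap: 0.0267
grip_force: 31.3
```

Call:
{"fn": "send_rows", "kwargs": {
  "motion": [
    [[0,0,0],[0,0,0],0.2],
    [[0,0,-0.3],[0,0,0],0.2],
    [[0,0,-0.625],[0,0,0],0.2],
    [[0,0,-0.625],[0,0,0],0.2],
    [[0.4,0.15,-0.625],[0,0,-0.02],0.2],
    [[0.871,0.35,-0.625],[0,0,-0.038],0.2],
    [[0.871,0.35,-0.625],[0,0,-0.038],0.2],
    [[0.871,0.35,-0.625],[0,0,-0.038],0.2]
  ]
}}

```text
clock: 11.6
position: [0.5706, -0.0327, 0.1002]
tcp_rot: [-1.98, -2.437, -0.005]
force: [-1.0, -0.6, 0.1]
finger_gap: 0.0269
grip_force: 30.8
```

```bash
python3 - <<'E'
from h import *
pose=json.load(open("carrier.json")) if 0 else [.5773,.0382,1.7679]
x,y,t=pose
for n in("scene","side"):
    im,P=cloud(n); Q=P[np.isfinite(P[...,2])]; d=Q[:,:2]-[x,y]; cx=d@[np.cos(t),np.sin(t)]; cy=d@[-np.sin(t),np.cos(t)]; z=Q[:,2]
    k=(z>.05)&(z<.068)&(abs(cx+.112)<.03)&(abs(cy)<.06); print(n,"handle",np.percentile(cx[k],[2,50,98]).round(4),np.percentile(cy[k],[2,98]).round(4))
    k=(z>.05)&(z<.075)&(abs(cx)<.08)&(abs(cy+.068)<.034)&(abs(cx)<.022); print("tube",k.sum(),np.percentile(cy[k],[2,50,98]).round(4),np.percentile(z[k],[90,99]).round(4))
    k=(z>.05)&(z<.075)&(abs(cx)<.1)&(abs(cy+.068)<.012); print("tube x",np.percentile(cx[k],[1,99]).round(4))
E
```

```text
scene handle [-0.12   -0.1157 -0.1062] [-0.0354  0.0335]
tube 3 [-0.0586 -0.0571 -0.0557] [0.0525 0.0529]
tube x [-0.0568  0.0499]
side handle [-0.1196 -0.1166 -0.107 ] [-0.033   0.0339]
tube 85 [-0.0758 -0.063  -0.0564] [0.062  0.0629]
tube x [-0.0557  0.0535]
```

Call:
{"fn": "send_rows", "kwargs": {
  "motion": [
    [[0.2,0.06,0],[0,0,0],0.2],
    [[0.377,0.112,0],[0,0,0],0.2],
    [[0.377,0.112,0],[0,0,0],0.2],
    [[0.377,0.112,0],[0,0,0],0.2],
    [[0.377,0.112,0.25],[0,0,0],0.2],
    [[0.377,0.112,0.35],[0,0,0],0.2],
    [[0.377,0.112,0.4],[0,0,0],0.2],
    [[0.377,0.112,0.45],[0,0,0],0.2],
    [[0.377,0.112,0.45],[0,0,0],0.2]
  ]
}}

```text
clock: 12.82
position: [0.578, 0.0371, 0.0107]
tcp_rot: [1.994, 2.426, 0.001]
force: [0.2, -1.0, -1.0]
finger_gap: 0.0267
grip_force: 31.3
```

```bash
python3 - <<'E'
import json; from plan import *; from h import *
pose=json.load(open("carrier.json")); t=pose[2]; S=c2w(pose,[[0,-.068,.049],[0,0,.049],[0,.068,.049]])
s=S[1]; B=(.4285,-.2095); pb=np.arctan2(.998,-.066); q=S[2]
calls([(s[0],s[1],.010,t,.45,3),(s[0],s[1],.10,t,.5,3)],[(.49,-.09,.10,pb,.6,4)],[(*B,.06,pb,.6,4),(*B,-.025,pb,.6,3),(*B,-.025,pb,.2,3)],
 [(*B,-.025,pb,.2,1),(*B,.10,pb,.2,3),(.50,-.045,.10,t,.2,5)],[(q[0],q[1],.10,t,.2,4),(q[0],q[1],.010,t,.2,5)])
E
```

```text
call 0 rows 6
   3 x [[-0.0, 0.0, -0.0], [0, 0, -0.0], 0.45]
   3 x [[-0.0, 0.0, -0.45], [0, 0, -0.0], 0.5]
call 1 rows 4
   4 x [[-0.544, -0.553, 0.0], [0, 0, 0.087], 0.6]
call 2 rows 10
   4 x [[-0.575, -0.347, 0.2], [0, 0, 0.0], 0.6]
   3 x [[-0.575, -0.347, 0.625], [0, 0, 0.0], 0.6]
   3 x [[-0.575, -0.347, 0.625], [0, 0, 0.0], 0.2]
call 3 rows 9
   1 x [[-0.0, 0.0, 0.0], [0, 0, 0.0], 0.2]
   3 x [[-0.0, 0.0, -0.625], [0, 0, 0.0], 0.2]
   5 x [[0.797, 0.412, -0.625], [0, 0, -0.087], 0.2]
call 4 rows 9
   4 x [[0.332, 0.12, 0.0], [0, 0, -0.0], 0.2]
   5 x [[0.332, 0.12, 0.45], [0, 0, -0.0], 0.2]
```

Call:
{"fn": "send_rows", "kwargs": {
  "motion": [
    [[0,0,0],[0,0,0],0.45],
    [[0,0,0],[0,0,0],0.45],
    [[0,0,0],[0,0,0],0.45],
    [[0,0,-0.2],[0,0,0],0.5],
    [[0,0,-0.45],[0,0,0],0.5],
    [[0,0,-0.45],[0,0,0],0.5]
  ]
}}

```text
clock: 13.58
position: [0.5798, 0.0387, 0.1042]
tcp_rot: [1.99, 2.424, 0.008]
force: [0.2, 0.0, 0.1]
finger_gap: 0.0426
grip_force: 0.0
```

Call:
{"fn": "send_rows", "kwargs": {
  "motion": [
    [[-0.544,-0.553,0],[0,0,0.087],0.6],
    [[-0.544,-0.553,0],[0,0,0.087],0.6],
    [[-0.544,-0.553,0],[0,0,0.087],0.6]
  ]
}}

```text
clock: 13.95
position: [0.487, -0.0932, 0.0995]
tcp_rot: [-2.15, -2.289, 0.004]
force: [0.3, 0.8, 1.3]
finger_gap: 0.0508
grip_force: 0.0
```

Call:
{"fn": "send_rows", "kwargs": {
  "motion": [
    [[-0.575,-0.347,0.2],[0,0,0],0.6],
    [[-0.575,-0.347,0.2],[0,0,0],0.6],
    [[-0.575,-0.347,0.2],[0,0,0],0.6],
    [[-0.575,-0.347,0.2],[0,0,0],0.6],
    [[-0.575,-0.347,0.4],[0,0,0],0.6],
    [[-0.575,-0.347,0.625],[0,0,0],0.6],
    [[-0.575,-0.347,0.625],[0,0,0],0.6],
    [[-0.575,-0.347,0.625],[0,0,0],0.2],
    [[-0.575,-0.347,0.625],[0,0,0],0.2],
    [[-0.575,-0.347,0.625],[0,0,0],0.2]
  ]
}}

```text
clock: 15.2
position: [0.4296, -0.2096, -0.0233]
tcp_rot: [2.145, 2.292, 0.002]
force: [0.9, 1.3, 5.9]
finger_gap: 0.0271
grip_force: 31.5
```

Call:
{"fn": "send_rows", "kwargs": {
  "motion": [
    [[0,0,0],[0,0,0],0.2],
    [[0,0,-0.3],[0,0,0],0.2],
    [[0,0,-0.625],[0,0,0],0.2],
    [[0,0,-0.625],[0,0,0],0.2],
    [[0.4,0.2,-0.625],[0,0,-0.04],0.2],
    [[0.797,0.412,-0.625],[0,0,-0.087],0.2],
    [[0.797,0.412,-0.625],[0,0,-0.087],0.2],
    [[0.797,0.412,-0.625],[0,0,-0.087],0.2]
  ]
}}

```text
clock: 16.2
position: [0.5012, -0.0397, 0.1001]
tcp_rot: [-1.983, -2.436, -0.004]
force: [-0.6, -0.8, -0.4]
finger_gap: 0.0267
grip_force: 30.8
```

```bash
python3 - <<'E'
from h import *
x,y,t=[.5773,.0382,1.7679]
for n in("scene","side"):
    im,P=cloud(n); Q=P[np.isfinite(P[...,2])]; d=Q[:,:2]-[x,y]; cx=d@[np.cos(t),np.sin(t)]; cy=d@[-np.sin(t),np.cos(t)]; z=Q[:,2]
    k=(z>.05)&(z<.068)&(abs(cx+.112)<.03)&(abs(cy)<.06); print(n,"handle",np.percentile(cx[k],[2,50,98]).round(4),np.percentile(cy[k],[2,98]).round(4))
E
```

```text
scene handle [-0.1197 -0.1159 -0.1073] [-0.035   0.0332]
side handle [-0.1194 -0.1167 -0.107 ] [-0.0334  0.0347]
```

Call:
{"fn": "send_rows", "kwargs": {
  "motion": [
    [[0.15,0.06,0],[0,0,0],0.2],
    [[0.332,0.12,0],[0,0,0],0.2],
    [[0.332,0.12,0],[0,0,0],0.2],
    [[0.332,0.12,0],[0,0,0],0.2],
    [[0.332,0.12,0.25],[0,0,0],0.2],
    [[0.332,0.12,0.35],[0,0,0],0.2],
    [[0.332,0.12,0.4],[0,0,0],0.2],
    [[0.332,0.12,0.45],[0,0,0],0.2],
    [[0.332,0.12,0.45],[0,0,0],0.2]
  ]
}}

```text
clock: 17.42
position: [0.511, 0.024, 0.0105]
tcp_rot: [1.993, 2.427, 0.0]
force: [0.5, -0.2, 0.3]
finger_gap: 0.0266
grip_force: 31.3
```

```bash
python3 - <<'E'
import json; from plan import *; from h import *
pose=json.load(open("carrier.json")); t=pose[2]; S=c2w(pose,[[0,-.068,.049],[0,0,.049],[0,.068,.049]])
s=S[2]
calls([(s[0],s[1],.010,t,.45,3),(s[0],s[1],.10,t,.5,2),(.55,.04,.19,1.592,.5,4)])
E
```

```text
call 0 rows 9
   3 x [[-0.0, 0.0, -0.0], [0, 0, -0.0], 0.45]
   2 x [[-0.0, 0.0, -0.45], [0, 0, -0.0], 0.5]
   4 x [[0.036, 0.208, -0.9], [0, 0, 0.117], 0.5]
```

Call:
{"fn": "send_rows", "kwargs": {
  "motion": [
    [[0,0,0],[0,0,0],0.45],
    [[0,0,0],[0,0,0],0.45],
    [[0,0,0],[0,0,0],0.45],
    [[0,0,-0.2],[0,0,0],0.5],
    [[0,0,-0.45],[0,0,0],0.5],
    [[0.036,0.208,-0.9],[0,0,0.117],0.5],
    [[0.036,0.208,-0.9],[0,0,0.117],0.5],
    [[0.036,0.208,-0.9],[0,0,0.117],0.5],
    [[0.036,0.208,-0.9],[0,0,0.117],0.5]
  ]
}}

```text
clock: 18.55
position: [0.549, 0.0398, 0.1894]
tcp_rot: [-2.197, -2.244, 0.002]
force: [-0.5, 1.0, -0.8]
finger_gap: 0.0429
grip_force: 0.0
```

```bash
python3 - <<'E'
import json; from h import *
im,P=cloud("wrist"); save(im,"w5.png"); np.save("w5im.npy",im); np.save("w5.npy",P)
pose=json.load(open("carrier.json")); p,f=fit_holes(im,pose); print("carrier",p.round(4),f)
x,y,t=p; Q=P[np.isfinite(P[...,2])]; d=Q[:,:2]-[x,y]; cx=d@[np.cos(t),np.sin(t)]; cy=d@[-np.sin(t),np.cos(t)]; z=Q[:,2]
for s in(-.068,0,.068):
    k=(abs(cy-s)<.02)&(abs(cx)<.022)&(z>.053)&(z<.08); k2=(abs(cy-s)<.012)&(abs(cx)<.09)&(z>.05)&(z<.075)
    print(s,np.percentile(cy[k],[2,98]).round(4),"top",np.percentile(z[k],97).round(4),"x",np.percentile(cx[k2],[1,99]).round(4))
E
```

```text
carrier [0.5768 0.0383 1.7684] -69.67506408691406
-0.068 [-0.0828 -0.0588] top 0.0628 x [-0.0518  0.0568]
0 [-0.0146  0.0106] top 0.063 x [-0.0594  0.0498]
0.068 [0.0544 0.0795] top 0.0633 x [-0.0528  0.0563]
```

View pics/w5.png

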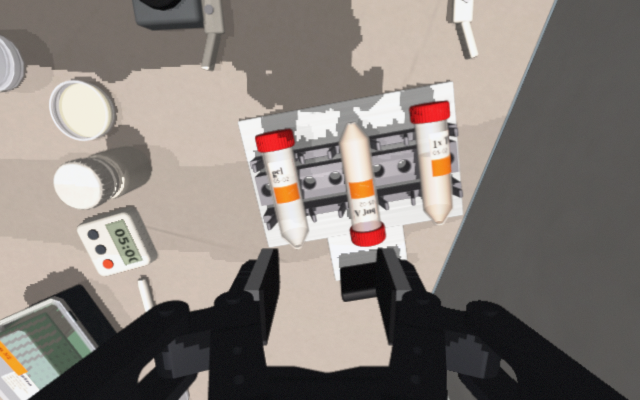

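Call:
{"fn": "send_rows", "kwargs": {
  "motion": [
    [[-0.7,-0.17,0],[0,0,0],0.5],
    [[-0.7,-0.17,0],[0,0,0],0.5],
    [[-0.7,-0.17,0],[0,0,0],0.5]
  ]
}}

```text
clock: 18.98
position: [0.5162, -0.1056, 0.1887]
tcp_rot: [-2.204, -2.237, 0.006]
force: [0.4, -0.1, -0.0]
finger_gap: 0.0428
grip_force: 0.0
```

Call:
{"fn": "send_rows", "kwargs": {
  "motion": [
    [[-0.7,-0.17,0],[0,0,0],0.5],
    [[-0.7,-0.17,0],[0,0,0],0.5],
    [[-0.7,-0.17,0],[0,0,0],0.5],
    [[-0.7,-0.17,0],[0,0,0],0.5],
    [[-0.7,-0.17,0],[0,0,0],0.5]
  ]
}}

```text
clock: 19.6
position: [0.4883, -0.239, 0.1898]
tcp_rot: [-2.194, -2.246, -0.001]
force: [-0.2, 0.3, 0.2]
finger_gap: 0.0425
grip_force: 0.0
```

```bash
python3 - <<'E'
import json; from plan import *; from h import *
c=json.load(open("cmd.json")); p0=c[3]; ex=np.array([np.cos(p0),np.sin(p0)]); ey=np.array([np.sin(p0),-np.cos(p0)])
d=-.28*ex-.068*ey; c[0]+=float(d[0]); c[1]+=float(d[1]); json.dump(c,open("cmd.json","w"))
o=readout.get_obs(); print("cmd",np.round(c,4),"meas",o["position"].round(4))
im,P=cloud("wrist"); save(im,"w6.png")
for x in(.4212,.4835,.545):
    Q=P[np.isfinite(P[...,2])&(abs(P[...,0]-x)<.02)&(abs(P[...,1]+.363)<.04)&(P[...,2]>.087)&(P[...,2]<.1)]
    print(len(Q),np.percentile(Q,[1,50,99],axis=0).round(4).tolist(),cv2.minAreaRect(Q[:,:2].astype(np.float32)))
E
```

```text
cmd [ 0.488  -0.2413  0.19    1.5922] meas [ 0.4883 -0.239   0.1898]Traceback (most recent call last):
  File "<stdin>", line 8, in <module>
    return _quantile_unchecked(
        a, q, axis, out, overwrite_input, method, keepdims, weights)
    return _ureduce(a,
                    func=_quantile_ureduce_func,
    ...<5 lines>...
                    overwrite_input=overwrite_input,
                    method=method)
    r = func(a, **kwargs)
    result = _quantile(arr,
                       quantiles=q,
    ...<2 lines>...
                       out=out,
                       weights=wgt)
    slices_having_nans = np.isnan(arr[-1, ...])
                                  ~~~^^^^^^^^^
IndexError: index -1 is out of bounds for axis 0 with size 0
```

```bash
python3 - <<'E'
import json; from plan import *; from h import *
P=np.load("w1.npy")
for x in(.4212,.4835,.545):
    Q=P[np.isfinite(P[...,2])&(abs(P[...,0]-x)<.02)&(abs(P[...,1]+.363)<.04)&(P[...,2]>.0885)&(P[...,2]<.1)]
    print(len(Q),np.percentile(Q,[1,50,99],axis=0).round(4).tolist(),cv2.minAreaRect(Q[:,:2].astype(np.float32)))
o=readout.get_obs(); print(o["position"])
ps=1.592; U=(.4212,-.3637); t=1.7684-np.pi/2
calls([(*U,.14,ps,.5,4),(*U,.031,ps,.5,3),(*U,.031,ps,.05,3)])
E
```

```text
159 [[0.4147, -0.3807, 0.0885], [0.4215, -0.3641, 0.0899], [0.4276, -0.3483, 0.0918]] ((0.421172559261322, -0.3644961714744568), (0.013125489465892315, 0.0325111448764801), 1.5298388004302979)
151 [[0.4772, -0.3786, 0.0886], [0.4831, -0.3622, 0.0898], [0.489, -0.3473, 0.0918]] ((0.48309075832366943, -0.36270269751548767), (0.031777407974004745, 0.011762771755456924), 89.58535766601562)
156 [[0.5388, -0.3785, 0.0886], [0.5447, -0.3618, 0.0898], [0.5515, -0.3458, 0.092]] ((0.5451418161392212, -0.36182206869125366), (0.01322778221219778, 0.03356879949569702), 1.8543353080749512)
[ 0.48847953 -0.23886946  0.19004223]
call 0 rows 10
   4 x [[-0.605, -0.347, 0.25], [0, 0, 0.0], 0.5]
   3 x [[-0.605, -0.347, 0.795], [0, 0, 0.0], 0.5]
   3 x [[-0.605, -0.347, 0.795], [0, 0, 0.0], 0.05]
```

Call:
{"fn": "send_rows", "kwargs": {
  "motion": [
    [[-0.605,-0.347,0.25],[0,0,0],0.5],
    [[-0.605,-0.347,0.25],[0,0,0],0.5],
    [[-0.605,-0.347,0.25],[0,0,0],0.5],
    [[-0.605,-0.347,0.25],[0,0,0],0.5],
    [[-0.605,-0.347,0.25],[0,0,0],0.5],
    [[-0.605,-0.347,0.25],[0,0,0],0.5]
  ]
}}

```text
clock: 20.4
position: [0.4226, -0.362, 0.1409]
tcp_rot: [2.194, 2.248, 0.001]
force: [0.4, 0.1, -0.0]
finger_gap: 0.043
grip_force: 0.0
```

Call:
{"fn": "send_rows", "kwargs": {
  "motion": [
    [[-0.012,-0.007,0.2],[0,0,0],0.5],
    [[-0.012,-0.007,0.4],[0,0,0],0.5],
    [[-0.012,-0.007,0.55],[0,0,0],0.5],
    [[-0.012,-0.007,0.55],[0,0,0],0.5],
    [[-0.012,-0.007,0.55],[0,0,0],0.5],
    [[-0.012,-0.007,0.55],[0,0,0],0.05],
    [[-0.012,-0.007,0.55],[0,0,0],0.05],
    [[-0.012,-0.007,0.55],[0,0,0],0.05],
    [[-0.012,-0.007,0.55],[0,0,0],0.05],
    [[-0.012,-0.007,0.55],[0,0,0],0.05]
  ],
  "grip_force": 60
}}

```text
clock: 21.65
position: [0.4204, -0.3667, 0.0315]
tcp_rot: [2.197, 2.243, 0.0]
force: [0.0, -0.3, 6.4]
finger_gap: 0.0129
grip_force: 61.2
```

```bash
cat >> plan.py <<'E'
def from_meas():
    from h import readout,R
    o=readout.get_obs(); ex=R.from_rotvec(o["tcp_rot"]).as_matrix()[:,0]
    c=[*map(float,o["position"]),float(np.arctan2(ex[1],ex[0]))]; json.dump(c,open(CMD,"w")); print("meas",np.round(c,4)); return c
E
python3 - <<'E'
import json; from plan import *; from h import *
pose=[.5768,.0383,1.7684]; json.dump(pose,open("carrier.json","w"))
c=from_meas(); t=pose[2]-np.pi/2; s=c2w(pose,[[0,.068,.049]])[0][:2]-.0022*np.array([np.cos(t),np.sin(t)])
print(s)
calls([(c[0],c[1],.16,c[3],.05,4),(.45,-.20,.16,c[3],.05,4)],[(.48,-.04,.16,t+.05,.05,10)],[(*s,.16,t,.05,4)])
E
```

```text
meas [ 0.4204 -0.3667  0.0315  1.5916]
[0.5079661  0.02451832]
call 0 rows 8
   4 x [[0.0, 0.0, -0.642], [0, 0, -0.0], 0.05]
   4 x [[0.83, 0.165, -0.642], [0, 0, -0.0], 0.05]
call 1 rows 10
   10 x [[0.797, 0.167, -0.0], [0, 0, 0.896], 0.05]
call 2 rows 4
   4 x [[0.214, -0.279, -0.0], [0, 0, 0.033], 0.05]
```

Call:
{"fn": "send_rows", "kwargs": {
  "motion": [
    [[0,0,-0.15],[0,0,0],0.05],
    [[0,0,-0.35],[0,0,0],0.05],
    [[0,0,-0.642],[0,0,0],0.05],
    [[0,0,-0.642],[0,0,0],0.05],
    [[0.3,0.06,-0.642],[0,0,0],0.05],
    [[0.6,0.12,-0.642],[0,0,0],0.05],
    [[0.83,0.165,-0.642],[0,0,0],0.05],
    [[0.83,0.165,-0.642],[0,0,0],0.05]
  ]
}}

```text
clock: 22.65
position: [0.4495, -0.1951, 0.1582]
tcp_rot: [-2.189, -2.251, -0.001]
force: [-0.4, -0.7, -0.6]
finger_gap: 0.0132
grip_force: 60.2
```

Call:
{"fn": "send_rows", "kwargs": {
  "motion": [
    [[0.797,0.167,0],[0,0,0.896],0.05],
    [[0.797,0.167,0],[0,0,0.896],0.05],
    [[0.797,0.167,0],[0,0,0.896],0.05],
    [[0.797,0.167,0],[0,0,0.896],0.05],
    [[0.797,0.167,0],[0,0,0.896],0.05],
    [[0.797,0.167,0],[0,0,0.896],0.05],
    [[0.797,0.167,0],[0,0,0.896],0.05],
    [[0.797,0.167,0],[0,0,0.896],0.05],
    [[0.797,0.167,0],[0,0,0.896],0.05],
    [[0.797,0.167,0],[0,0,0.896],0.05]
  ]
}}

```text
clock: 23.9
position: [0.479, -0.0401, 0.1583]
tcp_rot: [3.117, 0.39, -0.001]
force: [-0.4, -0.7, 0.1]
finger_gap: 0.013
grip_force: 60.2
```

Call:
{"fn": "send_rows", "kwargs": {
  "motion": [
    [[0.214,-0.279,0],[0,0,0.033],0.05],
    [[0.214,-0.279,0],[0,0,0.033],0.05],
    [[0.214,-0.279,0],[0,0,0.033],0.05],
    [[0.214,-0.279,0],[0,0,0.033],0.05],
    [[0.214,-0.279,0],[0,0,0.033],0.05]
  ]
}}

```text
clock: 24.52
position: [0.5067, 0.0238, 0.1587]
tcp_rot: [3.126, 0.308, -0.0]
force: [0.6, -0.4, -0.9]
finger_gap: 0.013
grip_force: 60.2
```

```bash
python3 - <<'E'
import json; from plan import *; from h import *
pose=json.load(open("carrier.json")); t=pose[2]-np.pi/2
c=from_meas(); print(readout.get_obs()["qpos"].round(2))
x,y,tt=pose
im,P=cloud("wrist"); save(im,"w7.png")
for n in("scene","side"):
    im,P=cloud(n); Q=P[np.isfinite(P[...,2])]; d=Q[:,:2]-[x,y]; cx=d@[np.cos(tt),np.sin(tt)]; cy=d@[-np.sin(tt),np.cos(tt)]; z=Q[:,2]
    k=(z>.05)&(z<.068)&(abs(cx+.112)<.03)&(abs(cy)<.06); print(n,"handle",np.percentile(cx[k],[2,50,98]).round(4),np.percentile(cy[k],[2,98]).round(4))
    # ubolt legs held: below tips
    k=(abs(cx)<.02)&(abs(cy-.068)<.04)&(z>.12)&(z<.15); print("legs",k.sum(),np.percentile(cy[k],[2,98]).round(4),np.percentile(cx[k],[2,98]).round(4))
s=c2w(pose,[[0,.068,.049]])[0][:2]-.0022*np.array([np.cos(t),np.sin(t)]); print(s)
calls([(*s,.16,t,.05,3),(*s,.10,t,.05,4)])
E
```

```text
meas [0.5067 0.0238 0.1587 0.1966]
[-0.11  0.36  0.01  1.87 -0.01  0.92 -1.46]
scene handle [-0.1201 -0.1165 -0.1068] [-0.0355  0.033 ]
legs 30 [0.044  0.0942] [-0.0071 -0.0007]
side handle [-0.1205 -0.1168 -0.1078] [-0.034   0.0337]
legs 47 [0.0471 0.0942] [-0.0074  0.0004]
[0.5079661  0.02451832]
call 0 rows 7
   3 x [[0.007, -0.002, -0.006], [0, 0, -0.001], 0.05]
   4 x [[0.007, -0.002, 0.294], [0, 0, -0.001], 0.05]
```

View pics/w7.png

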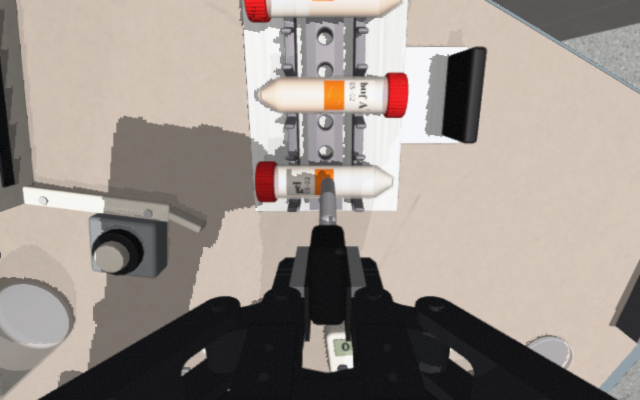

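Call:
{"fn": "send_rows", "kwargs": {
  "motion": [
    [[0.007,0.003,0.1],[0,0,0],0.05],
    [[0.007,0.003,0.3],[0,0,0],0.05],
    [[0.007,0.003,0.44],[0,0,0],0.05],
    [[0.007,0.003,0.47],[0,0,0],0.05],
    [[0.007,0.003,0.47],[0,0,0],0.05],
    [[0.007,0.003,0.47],[0,0,0],0.05]
  ]
}}

```text
clock: 25.42
position: [0.5094, 0.0248, 0.0658]
tcp_rot: [3.126, 0.311, 0.003]
force: [0.3, -0.3, -1.2]
finger_gap: 0.0127
grip_force: 60.2
```

```bash
python3 - <<'E'
import json; from plan import *; from h import *
pose=json.load(open("carrier.json")); t=pose[2]-np.pi/2
c=from_meas(); im,P=cloud("wrist"); save(cv2.resize(im[60:320,200:440],None,fx=2.2,fy=2.2,interpolation=cv2.INTER_CUBIC),"w8.png")
s=c2w(pose,[[0,.068,.049]])[0][:2]-.0022*np.array([np.cos(t),np.sin(t)]); print(s,s-c[:2])
E
```

```text
meas [0.5094 0.0248 0.0658 0.1981]
[0.5079661  0.02451832] [-0.00147463 -0.00029139]
```

View pics/w8.png

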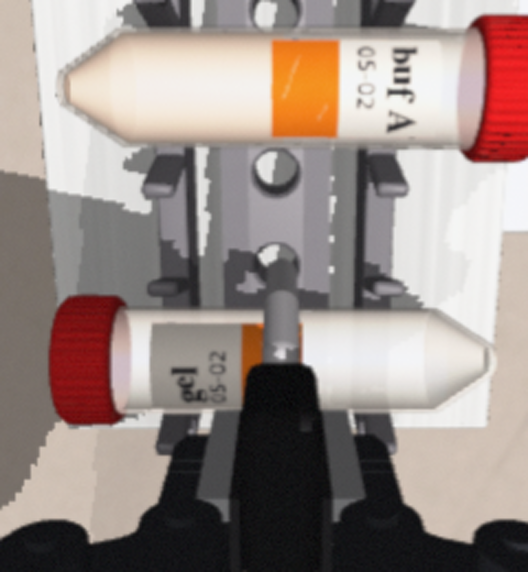

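Call:
{"fn": "send_rows", "kwargs": {
  "motion": [
    [[-0.006,0,0.03],[0,0,0],0.05],
    [[-0.006,0,0.05],[0,0,0],0.05],
    [[-0.006,0,0.07],[0,0,0],0.05],
    [[-0.006,0,0.09],[0,0,0],0.05],
    [[-0.006,0,0.09],[0,0,0],0.05]
  ]
}}

```text
clock: 26.1
position: [0.5071, 0.0246, 0.0463]
tcp_rot: [-3.126, -0.311, 0.001]
force: [0.4, 0.0, -0.8]
finger_gap: 0.0128
grip_force: 60.2
```

Call:
{"fn": "send_rows", "kwargs": {
  "motion": [
    [[0,0,0.02],[0,0,0],0.05],
    [[0,0,0.04],[0,0,0],0.05],
    [[0,0,0.05],[0,0,0],0.05],
    [[0,0,0.055],[0,0,0],0.05],
    [[0,0,0.055],[0,0,0],0.05]
  ]
}}

```text
clock: 26.72
position: [0.5097, 0.025, 0.038]
tcp_rot: [-3.126, -0.311, -0.008]
force: [-1.8, 0.4, 21.7]
finger_gap: 0.0128
grip_force: 63.8
```

```bash
python3 - <<'E'
import json; from plan import *; from h import *
c=from_meas(); U=(.4831,-.3627); ps=1.592
calls([(*c[:2],c[2],c[3],.4,3),(*c[:2],.15,c[3],.5,3)],[(.50,-.11,.16,1.54,.5,10)],[(.485,-.24,.15,ps,.5,3),(*U,.14,ps,.5,5)])
E
```

```text
meas [0.5097 0.025  0.038  0.1983]
call 0 rows 6
   3 x [[0.0, 0.0, 0.0], [0, 0, -0.0], 0.4]
   3 x [[0.0, 0.0, -0.56], [0, 0, -0.0], 0.5]
call 1 rows 10
   10 x [[-0.181, 0.652, -0.05], [0, 0, -0.894], 0.5]
call 2 rows 8
   3 x [[-0.652, -0.054, 0.05], [0, 0, -0.035], 0.5]Traceback (most recent call last):
  File "<stdin>", line 3, in <module>
  File "plan.py", line 11, in calls
    assert abs(t).max()<=1 and abs(r)<=1,(t,r)
           ^^^^^^^^^^^^^^^^^^^^^^^^^^^^^
AssertionError: (array([-1.266, -0.044,  0.1  ]), -0.035)
```

Call:
{"fn": "send_rows", "kwargs": {
  "motion": [
    [[0,0,-0.005],[0,0,0],0.4],
    [[0,0,-0.005],[0,0,0],0.4],
    [[0,0,-0.005],[0,0,0],0.4],
    [[0,0,-0.15],[0,0,0],0.5],
    [[0,0,-0.35],[0,0,0],0.5],
    [[0,0,-0.56],[0,0,0],0.5]
  ]
}}

```text
clock: 27.48
position: [0.5068, 0.0245, 0.1483]
tcp_rot: [-3.126, -0.311, 0.002]
force: [0.9, -0.1, 0.5]
finger_gap: 0.0423
grip_force: 0.0
```

Call:
{"fn": "send_rows", "kwargs": {
  "motion": [
    [[-0.18,0.65,-0.05],[0,0,-0.894],0.5],
    [[-0.18,0.65,-0.05],[0,0,-0.894],0.5],
    [[-0.18,0.65,-0.05],[0,0,-0.894],0.5],
    [[-0.18,0.65,-0.05],[0,0,-0.894],0.5],
    [[-0.18,0.65,-0.05],[0,0,-0.894],0.5],
    [[-0.18,0.65,-0.05],[0,0,-0.894],0.5],
    [[-0.18,0.65,-0.05],[0,0,-0.894],0.5],
    [[-0.18,0.65,-0.05],[0,0,-0.894],0.5],
    [[-0.18,0.65,-0.05],[0,0,-0.894],0.5],
    [[-0.18,0.65,-0.05],[0,0,-0.894],0.5]
  ]
}}

```text
clock: 28.72
position: [0.4975, -0.11, 0.1575]
tcp_rot: [-2.257, -2.184, 0.0]
force: [0.2, -0.1, 0.1]
finger_gap: 0.0428
grip_force: 0.0
```

```bash
python3 - <<'E'
import json; from plan import *; from h import *
c=from_meas(); U=(.4831,-.3627); ps=1.592
calls([(.487,-.24,.15,ps,.5,3)],[(*U,.14,ps,.5,6)])
x,y,tt=json.load(open("carrier.json"))
for n in("scene","side"):
    im,P=cloud(n); Q=P[np.isfinite(P[...,2])]; d=Q[:,:2]-[x,y]; cx=d@[np.cos(tt),np.sin(tt)]; cy=d@[-np.sin(tt),np.cos(tt)]; z=Q[:,2]
    k=(z>.05)&(z<.068)&(abs(cx+.112)<.03)&(abs(cy)<.06); print(n,"handle",np.percentile(cx[k],[2,50,98]).round(4),np.percentile(cy[k],[2,98]).round(4))
    k=(abs(cx)<.015)&(abs(cy-.068)<.03)&(z>.07); print("ubolt",k.sum(),np.percentile(cy[k],[2,98]).round(4),np.percentile(cx[k],[2,98]).round(4),"top",np.percentile(z[k],[50,98]).round(4))
E
```

```text
meas [ 0.4975 -0.11    0.1575  1.5379]
call 0 rows 3
   3 x [[-0.651, -0.031, 0.037], [0, 0, -0.036], 0.5]
call 1 rows 6
   6 x [[-0.613, -0.033, 0.05], [0, 0, -0.0], 0.5]
scene handle [-0.1203 -0.1163 -0.1071] [-0.0355  0.0329]
ubolt 138 [0.0409 0.074 ] [-0.0103  0.0049] top [0.0882 0.1026]
side handle [-0.12   -0.1171 -0.107 ] [-0.0338  0.0337]
ubolt 153 [0.041 0.075] [-0.0096  0.0037] top [0.0848 0.0978]
```

```bash
python3 - <<'E'
import json; from h import *
x,y,tt=json.load(open("carrier.json"))
im,P=cloud("side"); save(cv2.resize(im[150:235,280:400],None,fx=6,fy=6,interpolation=cv2.INTER_CUBIC),"s9.png")
Q=P[np.isfinite(P[...,2])]; d=Q[:,:2]-[x,y]; cx=d@[np.cos(tt),np.sin(tt)]; cy=d@[-np.sin(tt),np.cos(tt)]; z=Q[:,2]
for z0 in np.arange(.04,.11,.006):
    k=(abs(cx)<.016)&(abs(cy-.068)<.045)&(z>=z0)&(z<z0+.006)
    if k.sum()>3: print(round(z0,3),k.sum(),np.percentile(cy[k],[3,50,97]).round(4),np.percentile(cx[k],[3,97]).round(4))
E
```

```text
0.04 8 [0.0765 0.0852 0.0886] [-0.005  -0.0001]
0.046 15 [0.0753 0.0842 0.0892] [-0.012   0.0103]
0.052 30 [0.0443 0.0758 0.0865] [-0.0156  0.0149]
0.058 42 [0.0445 0.0676 0.0812] [-0.0151  0.0138]
0.064 25 [0.047  0.0659 0.0784] [-0.0078 -0.0006]
0.07 24 [0.0447 0.0605 0.0751] [-0.0097  0.0005]
0.076 34 [0.0426 0.0623 0.0754] [-0.01    0.0007]
0.082 33 [0.0418 0.0627 0.0741] [-0.0101  0.0049]
0.088 30 [0.041  0.0597 0.073 ] [-0.0113 -0.0001]
0.094 29 [0.0441 0.0624 0.0721] [-0.0084  0.0033]
```

View pics/s9.png

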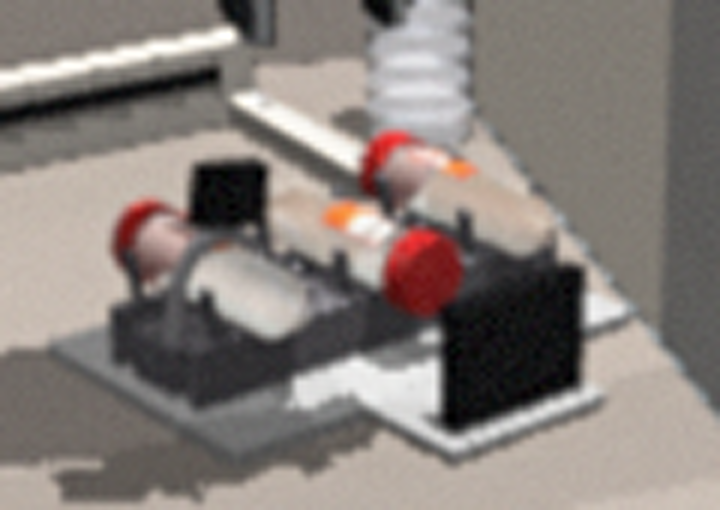

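Call:
{"fn": "send_rows", "kwargs": {
  "motion": [
    [[-0.651,-0.031,0.037],[0,0,-0.036],0.5],
    [[-0.651,-0.031,0.037],[0,0,-0.036],0.5],
    [[-0.651,-0.031,0.037],[0,0,-0.036],0.5]
  ]
}}

```text
clock: 29.25
position: [0.4856, -0.2456, 0.1496]
tcp_rot: [2.205, 2.237, -0.004]
force: [0.1, 0.3, -0.9]
finger_gap: 0.0428
grip_force: 0.0
```

Call:
{"fn": "send_rows", "kwargs": {
  "motion": [
    [[-0.613,-0.033,0.05],[0,0,0],0.5],
    [[-0.613,-0.033,0.05],[0,0,0],0.5],
    [[-0.613,-0.033,0.05],[0,0,0],0.5],
    [[-0.613,-0.033,0.05],[0,0,0],0.5],
    [[-0.613,-0.033,0.05],[0,0,0],0.5],
    [[-0.613,-0.033,0.05],[0,0,0],0.5]
  ]
}}

```text
clock: 30.0
position: [0.4841, -0.3612, 0.1407]
tcp_rot: [2.194, 2.248, 0.0]
force: [-0.5, -0.3, 0.3]
finger_gap: 0.0429
grip_force: 0.0
```

Call:
{"fn": "send_rows", "kwargs": {
  "motion": [
    [[0,0,0.2],[0,0,0],0.5],
    [[0,0,0.4],[0,0,0],0.5],
    [[0,0,0.545],[0,0,0],0.5],
    [[0,0,0.545],[0,0,0],0.5],
    [[0,0,0.545],[0,0,0],0.5],
    [[0,0,0.545],[0,0,0],0.05],
    [[0,0,0.545],[0,0,0],0.05],
    [[0,0,0.545],[0,0,0],0.05],
    [[0,0,0.545],[0,0,0],0.05],
    [[0,0,0.545],[0,0,0],0.05]
  ]
}}

```text
clock: 31.25
position: [0.4844, -0.3631, 0.0326]
tcp_rot: [2.195, 2.245, 0.001]
force: [-0.4, 0.6, 7.0]
finger_gap: 0.0129
grip_force: 60.8
```

```bash
python3 - <<'E'
import json; from plan import *; from h import *
pose=json.load(open("carrier.json")); c=from_meas(); t=pose[2]-np.pi/2; off=-.3627-c[1]; print("off",off)
s=c2w(pose,[[0,0,.049]])[0][:2]-off*np.array([np.cos(t),np.sin(t)]); print(s)
calls([(c[0],c[1],.16,c[3],.05,4),(.51,-.20,.16,c[3],.05,4)],[(.545,-.04,.16,t+.05,.05,10)],[(*s,.16,t,.05,4)])
E
```

```text
meas [ 0.4844 -0.3631  0.0326  1.5932]
off 0.00039490963959953884
[0.57641278 0.03822247]
call 0 rows 8
   4 x [[0.0, 0.0, -0.637], [0, 0, -0.0], 0.05]
   4 x [[0.812, 0.146, -0.637], [0, 0, -0.0], 0.05]
call 1 rows 10
   10 x [[0.796, 0.193, 0.0], [0, 0, 0.897], 0.05]
call 2 rows 4
   4 x [[0.248, -0.341, 0.0], [0, 0, 0.033], 0.05]
```

Call:
{"fn": "send_rows", "kwargs": {
  "motion": [
    [[0,0,-0.15],[0,0,0],0.05],
    [[0,0,-0.35],[0,0,0],0.05],
    [[0,0,-0.637],[0,0,0],0.05],
    [[0,0,-0.637],[0,0,0],0.05],
    [[0.3,0.06,-0.637],[0,0,0],0.05],
    [[0.6,0.12,-0.637],[0,0,0],0.05],
    [[0.812,0.146,-0.637],[0,0,0],0.05],
    [[0.812,0.146,-0.637],[0,0,0],0.05]
  ]
}}

```text
clock: 32.25
position: [0.5094, -0.1949, 0.1583]
tcp_rot: [-2.187, -2.252, -0.002]
force: [-0.5, -0.4, -0.8]
finger_gap: 0.0129
grip_force: 59.7
```

Call:
{"fn": "send_rows", "kwargs": {
  "motion": [
    [[0.796,0.193,0],[0,0,0.897],0.05],
    [[0.796,0.193,0],[0,0,0.897],0.05],
    [[0.796,0.193,0],[0,0,0.897],0.05],
    [[0.796,0.193,0],[0,0,0.897],0.05],
    [[0.796,0.193,0],[0,0,0.897],0.05],
    [[0.796,0.193,0],[0,0,0.897],0.05],
    [[0.796,0.193,0],[0,0,0.897],0.05],
    [[0.796,0.193,0],[0,0,0.897],0.05],
    [[0.796,0.193,0],[0,0,0.897],0.05],
    [[0.796,0.193,0],[0,0,0.897],0.05]
  ]
}}

```text
clock: 33.5
position: [0.544, -0.0399, 0.1585]
tcp_rot: [3.117, 0.391, -0.0]
force: [0.6, 0.1, -1.0]
finger_gap: 0.0126
grip_force: 59.7
```

Call:
{"fn": "send_rows", "kwargs": {
  "motion": [
    [[0.248,-0.341,0],[0,0,0.033],0.05],
    [[0.248,-0.341,0],[0,0,0.033],0.05],
    [[0.248,-0.341,0],[0,0,0.033],0.05],
    [[0.248,-0.341,0],[0,0,0.033],0.05],
    [[0.248,-0.341,0],[0,0,0.033],0.05]
  ]
}}

```text
clock: 34.12
position: [0.5751, 0.037, 0.1588]
tcp_rot: [3.126, 0.308, -0.0]
force: [-0.0, 0.9, -0.5]
finger_gap: 0.0129
grip_force: 59.7
```

```bash
cat > chk.py <<'E'
import json,sys; from plan import *; from h import *
pose=json.load(open("carrier.json")); x,y,tt=pose
def chk(cy0,held=True,cams=("scene","side")):
    for n in cams:
        im,P=cloud(n); Q=P[np.isfinite(P[...,2])]; d=Q[:,:2]-[x,y]; cx=d@[np.cos(tt),np.sin(tt)]; cy=d@[-np.sin(tt),np.cos(tt)]; z=Q[:,2]
        k=(z>.05)&(z<.068)&(abs(cx+.112)<.03)&(abs(cy)<.06); print(n,"handle",np.percentile(cx[k],[2,50,98]).round(4),np.percentile(cy[k],[2,98]).round(4))
        if held: k=(abs(cx)<.02)&(abs(cy-cy0)<.04)&(z>.12)&(z<.15); print("legs",k.sum(),np.percentile(cy[k],[2,98]).round(4),np.percentile(cx[k],[2,98]).round(4))
        else:
            for a,b in((.038,.046),(.066,.082),(.082,.1)):
                k=(abs(cx)<.016)&(abs(cy-cy0)<.03)&(z>a)&(z<b); print("ub",a,k.sum(),k.sum()>3 and (np.percentile(cy[k],[2,98]).round(4),np.percentile(cx[k],[2,98]).round(4),z[k].max().round(4)))
E
python3 - <<'E'
from chk import *
c=from_meas(); t=tt-np.pi/2; s=c2w(pose,[[0,0,.049]])[0][:2]-.0004*np.array([np.cos(t),np.sin(t)]); print(s)
chk(0)
calls([(*s,.066,t,.05,3)])
E
```

```text
meas [0.5751 0.037  0.1588 0.1965]
[0.57640778 0.03822147]
scene handle [-0.1197 -0.1163 -0.1073] [-0.035   0.0329]
legs 31 [-0.0247  0.0259] [-0.0071  0.    ]
side handle [-0.1198 -0.1167 -0.1072] [-0.0333  0.0339]
legs 41 [-0.0227  0.0269] [-0.0076 -0.0006]
call 0 rows 3
   3 x [[0.007, -0.005, 0.464], [0, 0, -0.001], 0.05]
```

Call:
{"fn": "send_rows", "kwargs": {
  "motion": [
    [[0.001,-0.005,0.1],[0,0,0],0.05],
    [[0.001,-0.005,0.3],[0,0,0],0.05],
    [[0.001,-0.005,0.44],[0,0,0],0.05],
    [[0.001,-0.005,0.465],[0,0,0],0.05],
    [[0.001,-0.005,0.465],[0,0,0],0.05],
    [[0.001,-0.005,0.465],[0,0,0],0.05]
  ]
}}

```text
clock: 34.98
position: [0.5764, 0.0396, 0.067]
tcp_rot: [3.126, 0.311, 0.004]
force: [0.4, -0.5, -0.6]
finger_gap: 0.0129
grip_force: 59.7
```

Call:
{"fn": "send_rows", "kwargs": {
  "motion": [
    [[0,0,0.02],[0,0,0],0.05],
    [[0,0,0.04],[0,0,0],0.05],
    [[0,0,0.06],[0,0,0],0.05],
    [[0,0,0.08],[0,0,0],0.05],
    [[0,0,0.08],[0,0,0],0.05]
  ]
}}

```text
clock: 35.6
position: [0.5751, 0.0397, 0.0492]
tcp_rot: [-3.126, -0.311, 0.002]
force: [0.6, -0.5, -0.9]
finger_gap: 0.0129
grip_force: 59.7
```

Call:
{"fn": "send_rows", "kwargs": {
  "motion": [
    [[0.005,0.006,0.02],[0,0,0],0.05],
    [[0.005,0.006,0.04],[0,0,0],0.05],
    [[0.005,0.006,0.053],[0,0,0],0.05],
    [[0.005,0.006,0.06],[0,0,0],0.05],
    [[0.005,0.006,0.06],[0,0,0],0.05]
  ]
}}

```text
clock: 36.22
position: [0.579, 0.039, 0.0394]
tcp_rot: [-3.126, -0.311, -0.008]
force: [0.4, 0.1, 10.3]
finger_gap: 0.0127
grip_force: 61.6
```

Call:
{"fn": "send_rows", "kwargs": {
  "motion": [
    [[-0.012,0,0.004],[0,0,0],0.05],
    [[-0.012,0,0.004],[0,0,0],0.05],
    [[-0.012,0,0],[0,0,0],0.05]
  ]
}}

```text
clock: 36.6
position: [0.5777, 0.0388, 0.0397]
tcp_rot: [-3.126, -0.311, -0.011]
force: [3.6, 1.3, 8.5]
finger_gap: 0.013
grip_force: 61.2
```

Call:
{"fn": "send_rows", "kwargs": {
  "motion": [
    [[0,0,0],[0,0,0],0.4],
    [[0,0,0],[0,0,0],0.4],
    [[0,0,0],[0,0,0],0.4],
    [[0,0,-0.15],[0,0,0],0.5],
    [[0,0,-0.35],[0,0,0],0.5],
    [[0,0,-0.56],[0,0,0],0.5],
    [[0,0,-0.56],[0,0,0],0.5]
  ]
}}

```text
clock: 37.48
position: [0.5762, 0.0383, 0.1527]
tcp_rot: [3.126, 0.311, 0.009]
force: [0.2, -0.4, -0.8]
finger_gap: 0.0429
grip_force: 0.0
```

```bash
python3 - <<'E'
from chk import *
c=from_meas(); chk(0,False,("side",)); chk(.068,False,("side",))
ps=1.592; U=(.5451,-.3618)
calls([(.57,-.11,.16,1.54,.5,10)],[(.55,-.24,.15,ps,.5,3)],[(*U,.14,ps,.5,6)])
E
```

```text
meas [0.5762 0.0383 0.1527 0.1981]
side handle [-0.1202 -0.1171 -0.1079] [-0.033   0.0344]
ub 0.038 13 (array([0.009 , 0.0223]), array([-0.0082,  0.0033]), np.float64(0.0453))
ub 0.066 64 (array([-0.015 ,  0.0157]), array([-0.0096,  0.0028]), np.float64(0.0819))
ub 0.082 90 (array([-0.0156,  0.0162]), array([-0.0099,  0.0044]), np.float64(0.0984))
side handle [-0.1196 -0.1167 -0.1066] [-0.0343  0.0338]
ub 0.038 12 (array([0.0736, 0.0892]), array([-0.0054,  0.0062]), np.float64(0.0456))
ub 0.066 73 (array([0.0425, 0.0768]), array([-0.0105,  0.0017]), np.float64(0.0818))
ub 0.082 94 (array([0.0413, 0.0742]), array([-0.0096,  0.0023]), np.float64(0.0993))
call 0 rows 10
   10 x [[-0.176, 0.721, -0.036], [0, 0, -0.895], 0.5]
call 1 rows 3
   3 x [[-0.653, -0.081, 0.05], [0, 0, -0.034], 0.5]
call 2 rows 6
   6 x [[-0.608, -0.037, 0.05], [0, 0, -0.0], 0.5]
```

Call:
{"fn": "send_rows", "kwargs": {
  "motion": [
    [[-0.176,0.721,-0.036],[0,0,-0.895],0.5],
    [[-0.176,0.721,-0.036],[0,0,-0.895],0.5],
    [[-0.176,0.721,-0.036],[0,0,-0.895],0.5],
    [[-0.176,0.721,-0.036],[0,0,-0.895],0.5],
    [[-0.176,0.721,-0.036],[0,0,-0.895],0.5],
    [[-0.176,0.721,-0.036],[0,0,-0.895],0.5],
    [[-0.176,0.721,-0.036],[0,0,-0.895],0.5],
    [[-0.176,0.721,-0.036],[0,0,-0.895],0.5],
    [[-0.176,0.721,-0.036],[0,0,-0.895],0.5],
    [[-0.176,0.721,-0.036],[0,0,-0.895],0.5]
  ]
}}

```text
clock: 38.83
position: [0.568, -0.1099, 0.1565]
tcp_rot: [-2.257, -2.185, 0.001]
force: [0.2, -0.2, -0.2]
finger_gap: 0.0425
grip_force: 0.0
```

Call:
{"fn": "send_rows", "kwargs": {
  "motion": [
    [[-0.653,-0.081,0.05],[0,0,-0.034],0.5],
    [[-0.653,-0.081,0.05],[0,0,-0.034],0.5],
    [[-0.653,-0.081,0.05],[0,0,-0.034],0.5]
  ]
}}

```text
clock: 39.2
position: [0.5457, -0.2465, 0.146]
tcp_rot: [2.209, 2.233, -0.006]
force: [0.5, -0.1, -0.8]
finger_gap: 0.0429
grip_force: 0.0
```

Call:
{"fn": "send_rows", "kwargs": {
  "motion": [
    [[-0.608,-0.037,0.05],[0,0,0],0.5],
    [[-0.608,-0.037,0.05],[0,0,0],0.5],
    [[-0.608,-0.037,0.05],[0,0,0],0.5],
    [[-0.608,-0.037,0.05],[0,0,0],0.5],
    [[-0.608,-0.037,0.05],[0,0,0],0.5],
    [[-0.608,-0.037,0.05],[0,0,0],0.5]
  ]
}}

```text
clock: 39.95
position: [0.544, -0.3602, 0.1373]
tcp_rot: [2.196, 2.247, 0.001]
force: [-0.2, -0.7, 0.1]
finger_gap: 0.0423
grip_force: 0.0
```

Call:
{"fn": "send_rows", "kwargs": {
  "motion": [
    [[0.002,0.005,0.2],[0,0,0],0.5],
    [[0.002,0.005,0.4],[0,0,0],0.5],
    [[0.002,0.005,0.527],[0,0,0],0.5],
    [[0.002,0.005,0.527],[0,0,0],0.5],
    [[0.002,0.005,0.527],[0,0,0],0.5],
    [[0.002,0.005,0.527],[0,0,0],0.05],
    [[0.002,0.005,0.527],[0,0,0],0.05],
    [[0.002,0.005,0.527],[0,0,0],0.05],
    [[0.002,0.005,0.527],[0,0,0],0.05],
    [[0.002,0.005,0.527],[0,0,0],0.05]
  ]
}}

```text
clock: 41.2
position: [0.5449, -0.3618, 0.0327]
tcp_rot: [2.197, 2.243, 0.001]
force: [-0.2, 0.1, 6.1]
finger_gap: 0.0128
grip_force: 61.2
```

```bash
python3 - <<'E'
import json; from plan import *; from h import *
pose=json.load(open("carrier.json")); c=from_meas(); t=pose[2]-np.pi/2; off=-.3618-c[1]; print("off",off)
s=c2w(pose,[[0,-.068,.049]])[0][:2]-off*np.array([np.cos(t),np.sin(t)]); print(s)
calls([(c[0],c[1],.16,c[3],.05,4),(.57,-.20,.16,c[3],.05,4)],[(.61,-.03,.16,t+.05,.05,10)],[(*s,.16,t,.05,4)])
E
```

```text
meas [ 0.5449 -0.3618  0.0327  1.5917]
off 1.65837872611041e-05
[0.64346045 0.05164652]
call 0 rows 8
   4 x [[0.0, 0.0, -0.636], [0, 0, -0.0], 0.05]
   4 x [[0.806, 0.142, -0.636], [0, 0, -0.0], 0.05]
call 1 rows 10
   10 x [[0.846, 0.218, -0.0], [0, 0, 0.896], 0.05]
call 2 rows 4
   4 x [[0.262, -0.355, -0.0], [0, 0, 0.033], 0.05]
```

Call:
{"fn": "send_rows", "kwargs": {
  "motion": [
    [[0,0,-0.15],[0,0,0],0.05],
    [[0,0,-0.35],[0,0,0],0.05],
    [[0,0,-0.636],[0,0,0],0.05],
    [[0,0,-0.636],[0,0,0],0.05],
    [[0.3,0.06,-0.636],[0,0,0],0.05],
    [[0.6,0.12,-0.636],[0,0,0],0.05],
    [[0.806,0.142,-0.636],[0,0,0],0.05],
    [[0.806,0.142,-0.636],[0,0,0],0.05]
  ]
}}

```text
clock: 42.2
position: [0.5696, -0.1943, 0.1582]
tcp_rot: [-2.189, -2.251, -0.002]
force: [0.2, -0.5, -1.3]
finger_gap: 0.0127
grip_force: 60.2
```

Call:
{"fn": "send_rows", "kwargs": {
  "motion": [
    [[0.846,0.218,0],[0,0,0.896],0.05],
    [[0.846,0.218,0],[0,0,0.896],0.05],
    [[0.846,0.218,0],[0,0,0.896],0.05],
    [[0.846,0.218,0],[0,0,0.896],0.05],
    [[0.846,0.218,0],[0,0,0.896],0.05],
    [[0.846,0.218,0],[0,0,0.896],0.05],
    [[0.846,0.218,0],[0,0,0.896],0.05],
    [[0.846,0.218,0],[0,0,0.896],0.05],
    [[0.846,0.218,0],[0,0,0.896],0.05],
    [[0.846,0.218,0],[0,0,0.896],0.05]
  ]
}}

```text
clock: 43.45
position: [0.6092, -0.0299, 0.1585]
tcp_rot: [3.117, 0.391, -0.001]
force: [-0.2, 0.7, -0.3]
finger_gap: 0.0128
grip_force: 60.2
```

Call:
{"fn": "send_rows", "kwargs": {
  "motion": [
    [[0.262,-0.355,0],[0,0,0.033],0.05],
    [[0.262,-0.355,0],[0,0,0.033],0.05],
    [[0.262,-0.355,0],[0,0,0.033],0.05],
    [[0.262,-0.355,0],[0,0,0.033],0.05],
    [[0.262,-0.355,0],[0,0,0.033],0.05]
  ]
}}

```text
clock: 44.08
position: [0.6424, 0.0502, 0.1588]
tcp_rot: [3.126, 0.308, -0.0]
force: [-0.3, -0.4, -0.6]
finger_gap: 0.0125
grip_force: 60.2
```

```bash
python3 - <<'E'
from chk import *
c=from_meas(); print(np.array([.64346,.05165])-c[:2]); chk(-.068)
E
```

```text
meas [0.6424 0.0502 0.1588 0.1965]
[0.0010489  0.00142133]
scene handle [-0.1269 -0.1226 -0.1143] [-0.0228  0.0458]
legs 32 [-0.0912 -0.0435] [-0.0076  0.0011]
side handle [-0.1267 -0.1238 -0.1149] [-0.0205  0.0451]
legs 44 [-0.0906 -0.041 ] [-0.0084 -0.0006]
```

Call:
{"fn": "send_rows", "kwargs": {
  "motion": [
    [[-0.75,0,-0.3],[0,0,0],0.05],
    [[-0.75,0,-0.3],[0,0,0],0.05],
    [[-0.75,0,-0.3],[0,0,0],0.05],
    [[-0.75,0,-0.3],[0,0,0],0.05],
    [[-0.75,0,-0.3],[0,0,0],0.05]
  ]
}}

```text
clock: 44.8
position: [0.4963, 0.0224, 0.219]
tcp_rot: [-3.126, -0.31, -0.002]
force: [0.6, -0.9, -0.5]
finger_gap: 0.0129
grip_force: 60.2
```

```bash
python3 - <<'E'
from chk import *
c=from_meas(); im,P=cloud("wrist"); save(im,"w10.png"); np.save("w10.npy",P); np.save("w10im.npy",im)
Q=P[np.isfinite(P[...,2])]
k=(Q[:,2]>.058)&(Q[:,2]<.07)&(Q[:,1]<-.03)&(Q[:,0]>.5)&(Q[:,0]<.7); h=Q[k][:,:2].astype(np.float32); r=cv2.minAreaRect(h); print("handle",k.sum(),r)
E
```

```text
meas [0.4963 0.0224 0.219  0.1979]
handle 1101 ((0.563524067401886, -0.054947949945926666), (0.05983211100101471, 0.11797477304935455), 46.53842544555664)
```

View pics/w10.png

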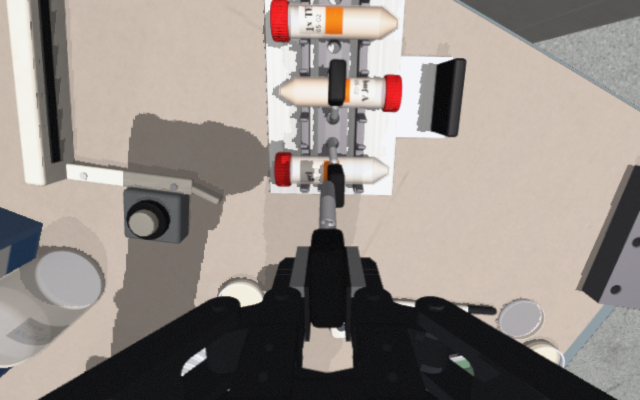

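Call:
{"fn": "send_rows", "kwargs": {
  "motion": [
    [[0.25,0,-0.25],[0,0,0],0.05],
    [[0.25,0,-0.25],[0,0,0],0.05],
    [[0.25,0,-0.25],[0,0,0],0.05],
    [[0.25,0,-0.25],[0,0,0],0.05]
  ]
}}

```text
clock: 45.35
position: [0.5438, 0.0322, 0.2674]
tcp_rot: [3.126, 0.311, -0.004]
force: [-0.0, -0.6, -1.3]
finger_gap: 0.0125
grip_force: 60.3
```

```bash
cat >> h.py <<'E'
def fit_carrier(P,pose0):
    "carrier pose from the plate outline (z 5-12 mm) and the handle top, by least squares on edges seen"
    from scipy.optimize import least_squares
    Q=P[np.isfinite(P[...,2])]
    p=np.array(pose0,float)
    for it in range(6):
        x,y,t=p; d=Q[:,:2]-[x,y]; cx=d@[np.cos(t),np.sin(t)]; cy=d@[-np.sin(t),np.cos(t)]; z=Q[:,2]
        res=[] # (carrier point on edge, which axis, expected)
        tol=.025 if it<3 else .008
        pl=(z>.004)&(z<.012)
        for sgn in(-1,1):
            for b in np.arange(-.06,.061,.008):
                k=pl&(abs(cx-b)<.004)&(abs(cy-sgn*.108)<tol)
                if k.sum()>6: e=(cy[k]*sgn).max()*sgn; res.append((b,e,1,sgn*.1075))
            for b in np.arange(-.1,.101,.008):
                if sgn<0 and abs(b)<.05: continue
                k=pl&(abs(cy-b)<.004)&(abs(cx-sgn*.07)<tol)
                if k.sum()>6: e=(cx[k]*sgn).max()*sgn; res.append((e,b,0,sgn*.0695))
        h=(z>.060)&(z<.068)&(abs(cy)<.05)&(abs(cx+.112)<.02)
        for b in np.arange(-.03,.031,.006):
            k=h&(abs(cy-b)<.003)
            if k.sum()>3: res.append(((cx[k].min()+cx[k].max())/2,b,0,-.112))
        A=[];r=[]
        for a,b,ax,ex in res:
            if ax==0: A.append([1,0,-b]); r.append(a-ex)
            else: A.append([0,1,a]); r.append(b-ex)
        A=np.array(A);r=np.array(r); w=np.ones(len(r))
        for _ in range(5):
            s=np.linalg.lstsq(A*w[:,None],r*w,rcond=None)[0]; e=r-A@s; w=1/np.sqrt(1+(e/.0012)**2)
        p=p+[np.cos(t)*s[0]-np.sin(t)*s[1],np.sin(t)*s[0]+np.cos(t)*s[1],s[2]]
    return p,np.sqrt(np.mean((w*e)**2)),len(r)
E
python3 - <<'E'
from chk import *
print("old views:",[np.round(fit_carrier(np.load(f),pose)[0],4).tolist()+list(fit_carrier(np.load(f),pose)[1:]) for f in("w2.npy","w5.npy")])
c=from_meas(); im,P=cloud("wrist"); save(im,"w11.png"); np.save("w11.npy",P); np.save("w11im.npy",im)
g=np.array(pose)+[-.012,-.009,0]
for q in(P,np.load("w10.npy")):
    p,e,n=fit_carrier(q,g); print(p.round(4),e,n)
q,f=fit_holes(im,p,skip=(2,3,4,5)); print("holes",q.round(4),f)
print(project(c2w(p,HOLES[:2])).round(1))
E
```

```text
old views: [[0.5773, 0.0394, 1.771, np.float64(0.0003082540368496592), 83], [0.577, 0.0394, 1.7695, np.float64(0.00028872839311729157), 71]]
meas [0.5438 0.0322 0.2674 0.1981]
[0.5688 0.03   1.7552] 0.0004420117947287947 77
[0.5692 0.0303 1.7557] 0.00037453147609808267 62
holes [0.5736 0.0261 1.7838] -36.61054992675781
[[333.7  56.6]
 [333.   96.4]]
```

```bash
python3 - <<'E'
from chk import *
im=np.load("w11im.npy"); P=np.load("w11.npy")
c=np.load  # scan
g=im.astype(float).mean(2).astype(np.float32); g4=cv2.resize(g,None,fx=4,fy=4,interpolation=cv2.INTER_CUBIC)
th=np.linspace(0,2*np.pi,24,endpoint=False)
disk=np.array([[r*np.cos(a),r*np.sin(a),0] for r in(.002,.004,.0055) for a in th]); ring=np.array([[r*np.cos(a),r*np.sin(a),0] for r in(.0068,.008) for a in th])
def val(pts):
    uv=project(pts)*4+1.5; return cv2.remap(g4,uv[:,0].astype(np.float32).reshape(1,-1),uv[:,1].astype(np.float32).reshape(1,-1),1).mean()
base=np.array([.569,.029,1.753])
for i in range(2):
    h=c2w(base,HOLES[i:i+1])[0]; best=[]
    for dx in np.arange(-.006,.0061,.0005):
        for dy in np.arange(-.006,.0061,.0005):
            q=h+[dx,dy,0]; best.append((val(q+disk)-val(q+ring),round(dx,4),round(dy,4)))
    best.sort(); print(i,h.round(4),project(h[None]).round(1),[tuple(np.round(b,4)) for b in best[:3]])
save(cv2.resize(im[0:200,230:480],None,fx=3,fy=3,interpolation=cv2.INTER_CUBIC),"w11c.png")
E
```

```text
Traceback (most recent call last):
  File "h.py", line 51, in project
    p,Rm,e=campose(name); q=(np.asarray(Pw)-e)@Rm; x=q[:,:2]/q[:,2:]
           ~~~~~~~^^^^^^
  File "h.py", line 7, in campose
    o=obs or readout.get_obs()
             ~~~~~~~~~~~~~~~^^
ValueError: time passes only in moves, steps and waits
```

```bash
python3 - <<'E'
s=open("h.py").read()
s=s.replace('o=obs or readout.get_obs()\n        T=','o=obs or getobs()\n        T=').replace('def campose','_c={}\ndef getobs(fresh=False):\n    if fresh or "o" not in _c: _c["o"]=readout.get_obs()\n    return _c["o"]\ndef campose',1)
s=s.replace('    p,Rm,e=campose(name)\n    im,d=snap','    getobs(True); p,Rm,e=campose(name)\n    im,d=snap')
open("h.py","w").write(s)
E
cat > s11.py <<'E'
from chk import *
im,P=cloud("wrist"); np.save("w11im.npy",im)
g=im.astype(float).mean(2).astype(np.float32); g4=cv2.resize(g,None,fx=4,fy=4,interpolation=cv2.INTER_CUBIC)
th=np.linspace(0,2*np.pi,24,endpoint=False)
disk=np.array([[r*np.cos(a),r*np.sin(a),0] for r in(.002,.004,.0055) for a in th]); ring=np.array([[r*np.cos(a),r*np.sin(a),0] for r in(.0068,.008) for a in th])
def val(pts):
    uv=project(pts)*4+1.5; return cv2.remap(g4,uv[:,0].astype(np.float32).reshape(1,-1),uv[:,1].astype(np.float32).reshape(1,-1),1).mean()
base=np.array([.569,.029,1.753])
for i in range(2):
    h=c2w(base,HOLES[i:i+1])[0]; best=[]
    for dx in np.arange(-.006,.0061,.001):
        for dy in np.arange(-.006,.0061,.001):
            q=h+[dx,dy,0]; best.append((val(q+disk)-val(q+ring),round(dx,4),round(dy,4)))
    best.sort(); print(i,h.round(4),project(h[None]).round(1),[tuple(np.round(b,4).tolist()) for b in best[:3]])
save(cv2.resize(im[0:200,230:480],None,fx=3,fy=3,interpolation=cv2.INTER_CUBIC),"w11c.png")
E
python3 s11.py
```

```text
0 [0.6565 0.0451 0.03  ] [[335.  57.]] [(-53.3759, 0.004, 0.0), (-53.0201, 0.004, 0.001), (-51.9586, 0.004, -0.001)]
1 [0.6152 0.0375 0.03  ] [[334.2  96.8]] [(-33.3969, -0.002, -0.003), (-32.8429, -0.001, -0.003), (-30.527, -0.003, -0.003)]
```

View pics/w11c.png

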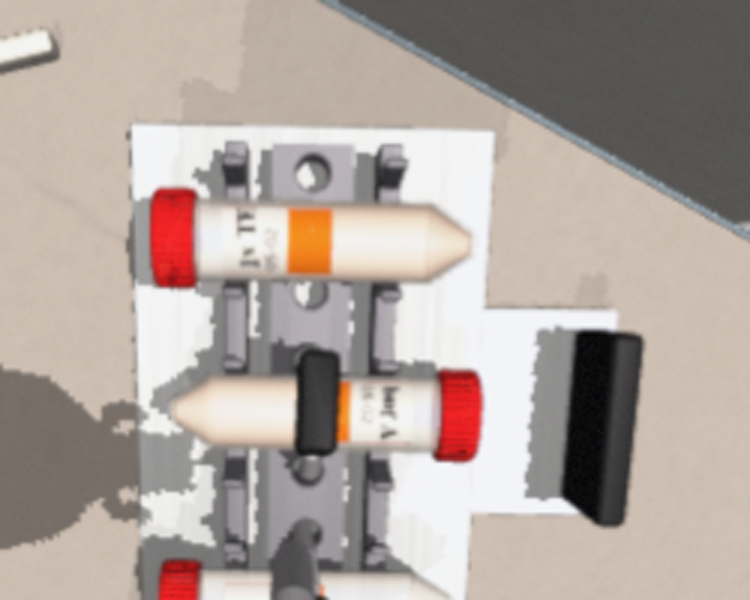

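```bash
python3 - <<'E'
from plan import *; from h import *
pose=[.569,.0295,1.753]; json.dump(pose,open("carrier.json","w")); c=from_meas(); t=pose[2]-np.pi/2
s=c2w(pose,[[0,-.068,.049]])[0][:2]; print(s)
calls([(*s,.16,t,.05,7)])
E
```

```text
meas [0.5438 0.0322 0.2678 0.1981]
[0.63587438 0.04182141]
call 0 rows 7
   7 x [[0.461, 0.044, 0.539], [0, 0, 0.011], 0.05]
```

Call:
{"fn": "send_rows", "kwargs": {
  "motion": [
    [[0.461,0.044,0.539],[0,0,0.011],0.05],
    [[0.461,0.044,0.539],[0,0,0.011],0.05],
    [[0.461,0.044,0.539],[0,0,0.011],0.05],
    [[0.461,0.044,0.539],[0,0,0.011],0.05],
    [[0.461,0.044,0.539],[0,0,0.011],0.05]
  ]
}}

```text
clock: 46.08
position: [0.6366, 0.0417, 0.1627]
tcp_rot: [3.129, 0.285, 0.003]
force: [0.1, 0.6, -0.2]
finger_gap: 0.0129
grip_force: 60.3
```

```bash
python3 - <<'E'
from chk import *
c=from_meas(); t=pose[2]-np.pi/2; s=c2w(pose,[[0,-.068,.049]])[0][:2]; d=s-c[:2]; print("need",d,"tool",d@[np.cos(t),np.sin(t)]/.2,d@[np.sin(t),-np.cos(t)]/.2); chk(-.068,cams=("side",))
E
```

```text
meas [0.6366 0.0417 0.1627 0.1815]
need [-0.00076142  0.00010087] tool -0.003652702652992328 -0.0011858188620129382
side handle [-0.1195 -0.1166 -0.1081] [-0.0321  0.0351]
legs 39 [-0.0906 -0.0426] [-0.0071  0.0011]
```

Call:
{"fn": "send_rows", "kwargs": {
  "motion": [
    [[-0.004,0,0.1],[0,0,0],0.05],
    [[-0.004,0,0.3],[0,0,0],0.05],
    [[-0.004,0,0.45],[0,0,0],0.05],
    [[-0.004,0,0.48],[0,0,0],0.05],
    [[-0.004,0,0.48],[0,0,0],0.05],
    [[-0.004,0,0.48],[0,0,0],0.05]
  ]
}}

```text
clock: 46.88
position: [0.6371, 0.0419, 0.0669]
tcp_rot: [-3.129, -0.285, -0.005]
force: [0.7, -0.5, -0.7]
finger_gap: 0.0128
grip_force: 60.3
```

Call:
{"fn": "send_rows", "kwargs": {
  "motion": [
    [[-0.005,0,0.02],[0,0,0],0.05],
    [[-0.005,0,0.04],[0,0,0],0.05],
    [[-0.005,0,0.06],[0,0,0],0.05],
    [[-0.005,0,0.08],[0,0,0],0.05],
    [[-0.005,0,0.08],[0,0,0],0.05]
  ]
}}

```text
clock: 47.5
position: [0.6346, 0.0416, 0.0483]
tcp_rot: [-3.129, -0.285, 0.002]
force: [-0.5, 0.9, -1.2]
finger_gap: 0.0127
grip_force: 60.3
```

Call:
{"fn": "send_rows", "kwargs": {
  "motion": [
    [[0.002,0,0.02],[0,0,0],0.05],
    [[0.002,0,0.04],[0,0,0],0.05],
    [[0.002,0,0.05],[0,0,0],0.05],
    [[0.002,0,0.056],[0,0,0],0.05],
    [[0.002,0,0.056],[0,0,0],0.05]
  ]
}}

```text
clock: 48.12
position: [0.6347, 0.0415, 0.0399]
tcp_rot: [3.129, 0.285, -0.0]
force: [-7.8, 0.2, 19.7]
finger_gap: 0.0129
grip_force: 63.5
```

Call:
{"fn": "send_rows", "kwargs": {
  "motion": [
    [[0.005,0,0.004],[0,0,0],0.05],
    [[0.005,0,0.006],[0,0,0],0.05],
    [[0.005,0,0.006],[0,0,0],0.05]
  ]
}}

```text
clock: 48.5
position: [0.6355, 0.0416, 0.0397]
tcp_rot: [3.129, 0.284, -0.0]
force: [-11.2, -1.0, 28.2]
finger_gap: 0.013
grip_force: 64.6
```

Call:
{"fn": "send_rows", "kwargs": {
  "motion": [
    [[-0.01,0,-0.006],[0,0,0],0.05],
    [[-0.01,0,-0.006],[0,0,0],0.05],
    [[-0.01,0,-0.006],[0,0,0],0.4],
    [[-0.01,0,-0.006],[0,0,0],0.4],
    [[-0.01,0,-0.006],[0,0,0],0.4],
    [[-0.01,0,-0.15],[0,0,0],0.5],
    [[-0.01,0,-0.35],[0,0,0],0.5],
    [[-0.01,0,-0.56],[0,0,0],0.5],
    [[-0.01,0,-0.56],[0,0,0],0.5]
  ]
}}

```text
clock: 49.62
position: [0.6367, 0.0416, 0.152]
tcp_rot: [3.129, 0.285, 0.01]
force: [0.3, 0.7, 0.1]
finger_gap: 0.0426
grip_force: 0.0
```

```bash
python3 - <<'E'
from chk import *
c=from_meas(); 
for s in(-.068,0,.068): print(s); chk(s,False,("side",))
t=pose[2]-np.pi/2; s=c2w(pose,[[0,.060,.049]])[0][:2]; print(s)
calls([(*s,.15,t,.5,5)])
E
```

```text
meas [0.6367 0.0416 0.152  0.1816]
-0.068
side handle [-0.1201 -0.1167 -0.1078] [-0.0316  0.0346]
ub 0.038 11 (array([-0.055 , -0.0472]), array([-0.0154,  0.012 ]), np.float64(0.0445))
ub 0.066 59 (array([-0.0811, -0.0482]), array([-0.0109,  0.0022]), np.float64(0.0818))
ub 0.082 92 (array([-0.0821, -0.0482]), array([-0.0113,  0.0024]), np.float64(0.0984))
0
side handle [-0.1196 -0.1166 -0.1081] [-0.0318  0.0349]
ub 0.038 12 (array([0.0068, 0.0224]), array([-0.0076,  0.0054]), np.float64(0.0458))
ub 0.066 66 (array([-0.0253,  0.0083]), array([-0.0101,  0.0013]), np.float64(0.0817))
ub 0.082 94 (array([-0.0256,  0.0066]), array([-0.0111,  0.0028]), np.float64(0.0992))
0.068
side handle [-0.1201 -0.1166 -0.1085] [-0.0325  0.0348]
ub 0.038 14 (array([0.0803, 0.0947]), array([-0.011 ,  0.0048]), np.float64(0.0452))
ub 0.066 72 (array([0.0619, 0.0947]), array([-0.0105,  0.0001]), np.float64(0.0819))
ub 0.082 102 (array([0.0628, 0.0958]), array([-0.0118,  0.0016]), np.float64(0.0994))
[0.50999319 0.01862817]
call 0 rows 5
   5 x [[-0.644, -0.001, 0.01], [0, 0, -0.0], 0.5]
```

```bash
python3 - <<'E'
from h import *
for f in("scene0.npy","side0.npy","w2.npy"):
    P=np.load(f); Q=P[np.isfinite(P[...,2])]
    if f!="w2.npy":
        k=(Q[:,2]>.022)&(Q[:,2]<.045)&(Q[:,0]>.44)&(Q[:,0]<.65)&(Q[:,1]>.26)&(Q[:,1]<.34); A=Q[k]
        med=np.median(A[:,1]); A=A[abs(A[:,1]-med)<.02]; c=np.polyfit(A[:,0],A[:,1],1)
        for _ in range(3): r=A[:,1]-np.polyval(c,A[:,0]); A=A[abs(r)<.004]; c=np.polyfit(A[:,0],A[:,1],1)
        print(f,len(A),"face y=%.4f at x=.55 slope %.4f"%(np.polyval(c,.55),c[0]))
    for xl,xh in((.41,.47),(.63,.69)):
        k=(Q[:,2]>.014)&(Q[:,2]<.022)&(Q[:,1]>.18)&(Q[:,1]<.3)&(Q[:,0]>xl)&(Q[:,0]<xh); A=Q[k]; m=[]
        for y0 in np.arange(.19,.30,.01):
            B=A[abs(A[:,1]-y0)<.005]
            if len(B)>5: m.append((y0,*np.percentile(B[:,0],[3,97])))
        m=np.array(m)
        if len(m)>3: print(f,"rail",[np.round(np.polyfit(m[:,0]-.23,m[:,i],1),4).tolist() for i in(1,2)])
    # key top
    k=(Q[:,2]>.0445)&(Q[:,2]<.056)&(abs(Q[:,0]-.405)<.03)&(abs(Q[:,1]-.2)<.03); A=Q[k]; print("key",k.sum(),np.percentile(A,[3,50,97],axis=0).round(4).tolist())
E
```

```text
scene0.npy 341 face y=0.3110 at x=.55 slope 0.0581
scene0.npy rail [[-0.1808, 0.4389], [-0.0851, 0.4487]]
scene0.npy rail [[-0.0675, 0.6575], [-0.0686, 0.6749]]
key 71 [[0.3912, 0.1843, 0.0447], [0.4033, 0.1964, 0.0514], [0.4177, 0.2134, 0.0555]]
side0.npy 396 face y=0.3110 at x=.55 slope 0.0608
side0.npy rail [[-0.0627, 0.6569], [-0.0666, 0.6714]]
key 42 [[0.3909, 0.1878, 0.0452], [0.4014, 0.195, 0.0505], [0.4149, 0.2084, 0.0522]]
w2.npy rail [[-0.0685, 0.4301], [-0.0707, 0.4471]]
w2.npy rail [[-0.0615, 0.6557], [-0.0603, 0.6719]]
key 409 [[0.3919, 0.1892, 0.0469], [0.4043, 0.2013, 0.0509], [0.4159, 0.2133, 0.0528]]
```

```bash
python3 - <<'E'
from chk import *
c=from_meas(); t=pose[2]-np.pi/2; h=c2w(pose,[[-.112,0,0]])[0][:2]; print(h)
calls([(*h,.10,t,.5,6)])
E
```

```text
meas [0.6338 0.0415 0.1475 0.1818]
[ 0.58929409 -0.08064604]
call 0 rows 6
   6 x [[-0.329, 0.561, 0.238], [0, 0, -0.0], 0.5]
```

```bash
python3 - <<'E'
from h import *
# handle as seen in the last wrist view
P=np.load("w11.npy"); Q=P[np.isfinite(P[...,2])]
k=(Q[:,2]>.060)&(Q[:,2]<.068)&(abs(Q[:,0]-.589)<.05)&(abs(Q[:,1]+.08)<.02); print(cv2.minAreaRect(Q[k][:,:2].astype(np.float32)))
E
```

```text
((0.5890837907791138, -0.07929807901382446), (0.06938076764345169, 0.012233784422278404), 10.880010604858398)
```

Call:
{"fn": "send_rows", "kwargs": {
  "motion": [
    [[-0.329,0.557,0.238],[0,0,0],0.5],
    [[-0.329,0.557,0.238],[0,0,0],0.5],
    [[-0.329,0.557,0.238],[0,0,0],0.5],
    [[-0.329,0.557,0.238],[0,0,0],0.5],
    [[-0.329,0.557,0.238],[0,0,0],0.5],
    [[-0.329,0.557,0.238],[0,0,0],0.5]
  ],
  "grip_force": 100
}}

```text
clock: 50.52
position: [0.5906, -0.078, 0.1011]
tcp_rot: [-3.128, -0.289, -0.001]
force: [-0.5, 0.1, -0.1]
finger_gap: 0.0425
grip_force: 0.0
```

```bash
python3 - <<'E'
from chk import *
c=from_meas(); h=np.array([.589,-.0798]); t=pose[2]-np.pi/2; d=h-c[:2]; print(d,d@[np.cos(t),np.sin(t)]/.2,d@[np.sin(t),-np.cos(t)]/.2)
chk(0,False,("scene",))
E
```

```text
meas [ 0.5906 -0.078   0.1011  0.1845]
[-0.00162073 -0.00183948] -0.009636030625259247 0.007576781668146161
scene handle [-0.1195 -0.1155 -0.1071] [-0.0344  0.0334]
ub 0.038 11 (array([0.0057, 0.0214]), array([-0.0054,  0.0017]), np.float64(0.0448))
ub 0.066 53 (array([-0.0256,  0.0082]), array([-0.0106,  0.0037]), np.float64(0.082))
ub 0.082 86 (array([-0.0275,  0.0059]), array([-0.0102,  0.0033]), np.float64(0.0998))
```

Descend and grip the handle.

Call:
{"fn": "send_rows", "kwargs": {
  "motion": [
    [[-0.009,0.007,0.2],[0,0,0],0.5],
    [[-0.009,0.007,0.4],[0,0,0],0.5],
    [[-0.009,0.007,0.515],[0,0,0],0.5],
    [[-0.009,0.007,0.515],[0,0,0],0.5],
    [[-0.009,0.007,0.515],[0,0,0],0.05],
    [[-0.009,0.007,0.515],[0,0,0],0.05],
    [[-0.009,0.007,0.515],[0,0,0],0.05],
    [[-0.009,0.007,0.515],[0,0,0],0.05],
    [[-0.009,0.007,0.515],[0,0,0],0.05],
    [[-0.009,0.007,0.515],[0,0,0],0.05]
  ]
}}

```text
clock: 51.82
position: [0.5892, -0.0809, -0.0006]
tcp_rot: [-3.128, -0.286, -0.004]
force: [-1.3, 2.7, 6.1]
finger_gap: 0.0104
grip_force: 97.7
```

```bash
python3 - <<'E'
from chk import *
c=from_meas(); yb=1.634; tb=yb-np.pi/2
home=np.array([.5507,.2415]); u=np.array([np.cos(yb),np.sin(yb)])
H=lambda bx:home+u*(bx-.112)
print(H(-.195),H(0))
z=c[2]
a=H(-.195); m=(np.array(c[:2])+a)/2
calls([(*m,z,(c[3]+tb)/2,.05,2),(*a,z,tb,.05,4)])
E
```

```text
meas [ 0.5892 -0.0809 -0.0006  0.1823]
[ 0.57009061 -0.06488702] [0.5577741  0.12972363]
call 0 rows 6
   2 x [[-0.04, -0.048, 0.0], [0, 0, 0.04], 0.05]
   4 x [[-0.08, -0.096, 0.0], [0, 0, 0.079], 0.05]
```

Call:
{"fn": "send_rows", "kwargs": {
  "motion": [
    [[-0.01,-0.012,0],[0,0,0.01],0.05],
    [[-0.02,-0.024,0],[0,0,0.02],0.05],
    [[-0.03,-0.036,0],[0,0,0.03],0.05],
    [[-0.04,-0.048,0],[0,0,0.04],0.05],
    [[-0.05,-0.06,0],[0,0,0.05],0.05],
    [[-0.06,-0.072,0],[0,0,0.06],0.05],
    [[-0.07,-0.084,0],[0,0,0.07],0.05],
    [[-0.08,-0.096,0],[0,0,0.079],0.05],
    [[-0.08,-0.096,0],[0,0,0.079],0.05],
    [[-0.08,-0.096,0],[0,0,0.079],0.05]
  ]
}}

```text
clock: 53.08
position: [0.5709, -0.0694, -0.0006]
tcp_rot: [3.136, 0.093, 0.007]
force: [2.4, -7.3, 6.4]
finger_gap: 0.0106
grip_force: 98.8
```

```bash
python3 - <<'E'
from chk import *
c=from_meas(); o=getobs(True); print(o["force"].round(1),o["finger_gap"])
def edge(P,g):
    return fit_carrier(P,g)
for n in("scene","side"):
    im,P=cloud(n); np.save("n_"+n+".npy",P)
    p,e,k=fit_carrier(P,[.563,.0464,1.634]); print(n,p.round(4),e,k)
p,e,k=fit_carrier(np.load("scene0.npy"),[.5773,.039,1.77]); print("ref scene0 (true .577 .039 1.770)",p.round(4),e,k)
E
```

```text
meas [ 0.5709 -0.0694 -0.0006  0.0594]
[ 2.4 -7.3  6.4] 0.010592506522181027
scene [0.5276 0.0373 1.6269] 0.0006676927643270016 10
side [0.5651 0.0379 1.6158] 0.000782348677989914 15
ref scene0 (true .577 .039 1.770) [0.5773 0.0371 1.7709] 0.0006845992595709033 30
```

Call:
{"fn": "send_rows", "kwargs": {
  "motion": [
    [[0,-0.04,0],[0,0,0],0.05],
    [[0,-0.08,0],[0,0,0],0.05],
    [[0,-0.12,0],[0,0,0],0.05],
    [[0,-0.16,0],[0,0,0],0.05],
    [[0,-0.2,0],[0,0,0],0.05],
    [[0,-0.24,0],[0,0,0],0.05],
    [[0,-0.28,0],[0,0,0],0.05],
    [[0,-0.32,0],[0,0,0],0.05],
    [[0,-0.32,0],[0,0,0],0.05]
  ]
}}

```text
clock: 54.3
position: [0.5664, -0.0053, -0.0006]
tcp_rot: [3.137, 0.093, 0.005]
force: [-0.3, -8.4, 8.4]
finger_gap: 0.0107
grip_force: 99.3
```

```bash
python3 - <<'E'
from chk import *
c=from_meas(); print(getobs(True)["force"].round(1))
u=np.array([np.cos(1.634),np.sin(1.634)]); o=np.array(c[:2])+.112*u; home=np.array([.5507,.2415]); d=o-home; print("bay x,y of carrier",d@u,d@[-u[1],u[0]])
im,P=cloud("side"); p,e,k=fit_carrier(P,[*o,1.63]); print(p.round(4),e,k)
E
```

```text
meas [ 0.5664 -0.0053 -0.0006  0.0594]
[-0.3 -8.4  8.4]
bay x,y of carrier -0.13534056094092872 -0.00010395280693353517
[0.5593 0.1009 1.5869] 0.0008648212943302134 14
```

Call:
{"fn": "send_rows", "kwargs": {
  "motion": [
    [[0,-0.04,0],[0,0,0],0.05],
    [[0,-0.08,0],[0,0,0],0.05],
    [[0,-0.12,0],[0,0,0],0.05],
    [[0,-0.16,0],[0,0,0],0.05],
    [[0,-0.2,0],[0,0,0],0.05],
    [[0,-0.24,0],[0,0,0],0.05],
    [[0,-0.28,0],[0,0,0],0.05],
    [[0,-0.32,0],[0,0,0],0.05],
    [[0,-0.36,0],[0,0,0],0.05]
  ]
}}

```text
clock: 55.48
position: [0.562, 0.0646, -0.0006]
tcp_rot: [3.135, 0.09, 0.005]
force: [1.3, -13.5, 9.9]
finger_gap: 0.0106
grip_force: 99.1
```

Call:
{"fn": "send_rows", "kwargs": {
  "motion": [
    [[0,-0.04,0],[0,0,0],0.05],
    [[0,-0.08,0],[0,0,0],0.05],
    [[0,-0.12,0],[0,0,0],0.05],
    [[0,-0.16,0],[0,0,0],0.05],
    [[0,-0.2,0],[0,0,0],0.05],
    [[0,-0.24,0],[0,0,0],0.05],
    [[0,-0.28,0],[0,0,0],0.05]
  ]
}}

```text
clock: 56.35
position: [0.5586, 0.1203, -0.0006]
tcp_rot: [3.135, 0.09, 0.004]
force: [1.1, -13.9, 10.8]
finger_gap: 0.0106
grip_force: 99.4
```

Call:
{"fn": "send_rows", "kwargs": {
  "motion": [
    [[0,-0.015,0],[0,0,0],0.05],
    [[0,-0.03,0],[0,0,0],0.05],
    [[0,-0.045,0],[0,0,0],0.05],
    [[0,-0.055,0],[0,0,0],0.05],
    [[0,-0.065,0],[0,0,0],0.05],
    [[0,-0.065,0],[0,0,0],0.05]
  ]
}}

```text
clock: 57.1
position: [0.5589, 0.1304, -0.0006]
tcp_rot: [3.132, 0.088, 0.007]
force: [4.1, -19.8, 10.0]
finger_gap: 0.0101
grip_force: 99.4
```

Call:
{"fn": "send_rows", "kwargs": {
  "motion": [
    [[0,-0.01,0],[0,0,0],0.05],
    [[0,-0.02,0],[0,0,0],0.05],
    [[0,-0.03,0],[0,0,0],0.05],
    [[0,-0.03,0],[0,0,0],0.05]
  ]
}}

```text
clock: 57.6
position: [0.5593, 0.1305, -0.0005]
tcp_rot: [3.127, 0.082, 0.007]
force: [5.9, -33.6, 10.3]
finger_gap: 0.0103
grip_force: 99.8
```

Call:
{"fn": "send_rows", "kwargs": {
  "motion": [
    [[0,0.02,0],[0,0,0],0.05],
    [[0,0.03,0],[0,0,0],0.05],
    [[0,0.03,0],[0,0,0],0.4],
    [[0,0.03,0],[0,0,0],0.4],
    [[0,0.03,0],[0,0,0],0.4],
    [[0,0.03,-0.15],[0,0,0],0.4],
    [[0,0.03,-0.4],[0,0,0],0.4],
    [[-0.2,0.03,-0.8],[0,0,0],0.4],
    [[-0.5,0.03,-1],[0,0,0],0.4],
    [[-0.5,0.03,-1],[0,0,0],0.4]
  ]
}}

```text
clock: 58.85
position: [0.4547, 0.1331, 0.1999]
tcp_rot: [-3.139, -0.101, -0.002]
force: [0.2, 0.5, -0.4]
finger_gap: 0.034
grip_force: 0.0
```

Call:
{"fn": "send_rows", "kwargs": {
  "motion": [
    [[0,-0.4,-0.3],[0,0,0],0.4],
    [[0,-0.4,-0.3],[0,0,0],0.4],
    [[0,-0.4,-0.3],[0,0,0],0.4],
    [[0,-0.4,-0.3],[0,0,0],0.4]
  ]
}}

```text
clock: 59.35
position: [0.4508, 0.2119, 0.2573]
tcp_rot: [3.139, 0.1, -0.002]
force: [0.4, -0.2, 0.2]
finger_gap: 0.0341
grip_force: 0.0
```

```bash
python3 - <<'E'
from chk import *
c=from_meas(); im,P=cloud("wrist"); save(im,"w12.png"); np.save("w12.npy",P); Q=P[np.isfinite(P[...,2])]
k=(Q[:,2]>.060)&(Q[:,2]<.068)&(abs(Q[:,0]-.558)<.05)&(abs(Q[:,1]-.13)<.02); r=cv2.minAreaRect(Q[k][:,:2].astype(np.float32)); print("handle",r)
# housing front top edge and carrier leading edge
u=np.array([np.cos(1.634),np.sin(1.634)]); n=np.array([-u[1],u[0]]); d=Q[:,:2]-[.5507,.2415]; bx=d@u; by=d@n; z=Q[:,2]
for b in np.arange(-.09,.1,.03):
    k=abs(by-b)<.008; f=k&(z>.044)&(z<.056)&(bx>.05)&(bx<.12); l=k&(z>.003)&(z<.013)&(bx>.03)&(bx<.1)
    print(round(b,2),"housing edge",f.sum() and np.percentile(bx[f],2).round(4),"plate lead",l.sum() and np.percentile(bx[l],98).round(4))
for s in(-.068,0,.068):
    k=(abs(by-s)<.03)&(abs(bx)<.016)&(z>.085); print("ub",k.sum(),k.sum() and (np.percentile(by[k],[2,98]).round(4),np.percentile(bx[k],[2,98]).round(4),z[k].max().round(4)))
k=(z>.045)&(z<.056)&(abs(Q[:,0]-.405)<.03)&(abs(Q[:,1]-.2)<.03); print("key",k.sum(),k.sum() and np.percentile(Q[k],[3,50,97],axis=0).round(4).tolist())
E
```

```text
meas [0.4508 0.2119 0.2573 0.0635]
handle ((0.5593851208686829, 0.1306217759847641), (0.06902612745761871, 0.012430972419679165), 3.317805051803589)
-0.09 housing edge 0 plate lead 0
-0.06 housing edge 0.0541 plate lead 0.0705
-0.03 housing edge 0.0704 plate lead 0.0703
0.0 housing edge 0.0509 plate lead 0.0702
0.03 housing edge 0.07 plate lead 0.07
0.06 housing edge 0.0525 plate lead 0.07
0.09 housing edge 0.0691 plate lead 0.0698
ub 57 (array([-0.0513, -0.0494]), array([-0.0077,  0.0041]), np.float64(0.0968))
ub 682 (array([-0.029 ,  0.0042]), array([-0.0079,  0.006 ]), np.float64(0.1009))
ub 9713 (array([0.0719, 0.0967]), array([-0.0147,  0.0152]), np.float64(0.3814))
key 448 [[0.3927, 0.1898, 0.0475], [0.4049, 0.2017, 0.0509], [0.4164, 0.2136, 0.0526]]
```

View pics/w12.png

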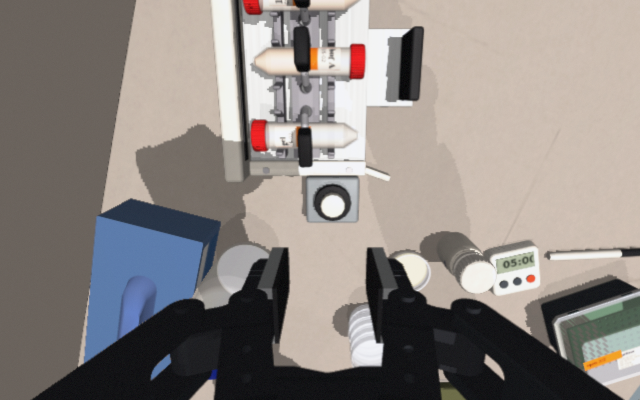

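```bash
python3 - <<'E'
from plan import *; from h import *
c=from_meas()
calls([(.4046,.2017,.10,c[3],0,6)],[(.4046,.2017,.03,c[3],0,4)])
E
```

```text
meas [0.4509 0.2114 0.2571 0.0624]
call 0 rows 6
   6 x [[-0.234, 0.034, 0.785], [0, 0, -0.0], 0]
call 1 rows 4
   4 x [[0.0, -0.0, 0.35], [0, 0, -0.0], 0]
```

Call:
{"fn": "send_rows", "kwargs": {
  "motion": [
    [[-0.234,0.034,0.2],[0,0,0],0],
    [[-0.234,0.034,0.5],[0,0,0],0],
    [[-0.234,0.034,0.785],[0,0,0],0],
    [[-0.234,0.034,0.785],[0,0,0],0],
    [[-0.234,0.034,0.785],[0,0,0],0],
    [[-0.234,0.034,0.785],[0,0,0],0]
  ]
}}

```text
clock: 60.15
position: [0.4065, 0.2032, 0.1028]
tcp_rot: [-3.138, -0.098, -0.005]
force: [0.3, -0.6, 0.7]
finger_gap: 0.0001
grip_force: 0.0
```

Call:
{"fn": "send_rows", "kwargs": {
  "motion": [
    [[0,0,0.15],[0,0,0],0],
    [[0,0,0.3],[0,0,0],0],
    [[0,0,0.35],[0,0,0],0],
    [[0,0,0.35],[0,0,0],0],
    [[0,0,0.35],[0,0,0],0]
  ]
}}

```text
clock: 60.78
position: [0.4058, 0.2031, 0.032]
tcp_rot: [-3.139, -0.099, -0.003]
force: [-0.1, 0.0, 1.0]
finger_gap: -0.0002
grip_force: 0.0
```

Call:
{"fn": "send_rows", "kwargs": {
  "motion": [
    [[-0.005,0.007,0.03],[0,0,0],0],
    [[-0.005,0.007,0.06],[0,0,0],0],
    [[-0.005,0.007,0.08],[0,0,0],0],
    [[-0.005,0.007,0.09],[0,0,0],0],
    [[-0.005,0.007,0.09],[0,0,0],0]
  ]
}}

```text
clock: 61.4
position: [0.4041, 0.2012, 0.0129]
tcp_rot: [3.14, 0.099, -0.0]
force: [-1.1, -0.0, 3.8]
finger_gap: -0.0
grip_force: 2.2
```

Call:
{"fn": "send_rows", "kwargs": {
  "motion": [
    [[0,0,0.01],[0,0,0],0],
    [[0,0,0.02],[0,0,0],0],
    [[0,0,0.03],[0,0,0],0],
    [[0,0,0.03],[0,0,0],0]
  ]
}}

```text
clock: 61.9
position: [0.4044, 0.2014, 0.0109]
tcp_rot: [-3.138, -0.098, -0.004]
force: [-12.7, -5.8, 67.3]
finger_gap: -0.0003
grip_force: 33.5
```

Call:
{"fn": "send_rows", "kwargs": {
  "motion": [
    [[0,0,-0.05],[0,0,0],0],
    [[0,0,-0.3],[0,0,0],0],
    [[0,0,-0.6],[0,0,0],0],
    [[0,0,-0.9],[0,0,0],0],
    [[0,0,-1],[0,0,0],0],
    [[0,0,-1],[0,0,0],0]
  ]
}}

```text
clock: 62.65
position: [0.4047, 0.2017, 0.2081]
tcp_rot: [-3.138, -0.1, -0.004]
force: [-0.3, 0.2, -1.6]
finger_gap: 0.0003
grip_force: 0.0
```

```bash
python3 - <<'E'
from chk import *
u=np.array([np.cos(1.631),np.sin(1.631)]); n=np.array([-u[1],u[0]])
for nm in("side","scene"):
    im,P=cloud(nm); Q=P[np.isfinite(P[...,2])]; d=Q[:,:2]-[.5507,.2415]; bx=d@u; by=d@n; z=Q[:,2]
    k=(z>.05)&(z<.068)&(abs(bx+.112)<.03)&(abs(by)<.06); print(nm,"handle",np.percentile(bx[k],[2,50,98]).round(4),np.percentile(by[k],[2,98]).round(4))
    for s in(-.068,0,.068):
        k=(abs(by-s)<.034)&(abs(bx)<.018)&(z>.07)&(z<.11); print("ub",s,k.sum(),k.sum()>3 and (np.percentile(by[k],[2,98]).round(4),np.percentile(bx[k],[2,98]).round(4),np.percentile(z[k],98).round(4)))
o=readout.get_obs(); print(o["clock"],o["position"].round(3),o["force"].round(1))
E
```

```text
side handle [-0.1217 -0.1175 -0.1094] [-0.0337  0.0321]
ub -0.068 112 (array([-0.0821, -0.0498]), array([-0.0121,  0.0033]), np.float64(0.098))
ub 0 110 (array([-0.0289,  0.0054]), array([-0.0109,  0.0015]), np.float64(0.0979))
ub 0.068 121 (array([0.0614, 0.0946]), array([-0.0129, -0.0005]), np.float64(0.0987))
scene handle [-0.1224 -0.1164 -0.1073] [-0.0357  0.0304]
ub -0.068 117 (array([-0.0846, -0.0509]), array([-0.0124,  0.0034]), np.float64(0.1022))
ub 0 120 (array([-0.0297,  0.0049]), array([-0.0118,  0.0038]), np.float64(0.1019))
ub 0.068 127 (array([0.0601, 0.0933]), array([-0.0133,  0.0033]), np.float64(0.1014))
62.75 [0.403 0.201 0.206] [ 0.5  0.8 -0.5]
```

```bash
python3 -c "
from station import env; print(env.hand_in())"
```

```text
the job is handed in; nothing more can be done
None
```

I handed the job in at about 63 s of the 210 s: all three tubes are in saddles under U-bolts, the carrier is home against the housing, and I then pressed the start key until it bottomed. At least two U-bolts lean up to roughly 10–15° in the play of their holes, though their legs are in and their tops sit at the right height; I did not straighten them, and no verdict came back.

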